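Rake the breadsticks into the grooves of the griddle

TASK

The breadsticks are crisping on the hot ribbed griddle, but they lie every which way across the ribs. Take the rake from its stand and comb them towards you until all four lie straight, each down in a groove of its own, side by side at the front edge (the edge nearest you); then put the rake back in its stand the way it stood. The plate and the breadsticks are hot, so touch them only with the rake, and leave the jars and the spice shaker nearby standing where they are.

Things in the scene. Friction and masses are not known exactly. Their poses are not given: they have to be found in the camera images.
- griddle: Black cast-iron ribbed griddle plate, 300 mm (x) by 266 mm (y), fixed over the gas rings, a loop handle at its front and back end. Origin: centre of the underside; +x away from the robot (front edge at -x), z up. Floor 12 mm above the origin; round it a lip 10 mm wide, top at z = 28 mm: the inside spans x = -140 to 140, y = -123 to 123 mm.
- rib_tops (a point): Centre of the griddle at the level of its rib tops (griddle x = 0, y = 0, z = 14 mm). 17 fixed round-topped ribs, 6 mm wide, 2 mm high, run along the griddle's y (from -112 to 112 mm), 16 mm apart, at x = -124.5, -108.5 ... 131.5 mm. A stick lying across the ribs has its axis at z = 21 mm, one down in a groove at z = 19 mm (griddle frame).
- front_groove (a point): Where the axis of a stick lies in the groove next to the front lip: griddle x = -132.5, y = 0, z = 19 mm. The next grooves are at x = -116.5, -100.5, -84.5, -68.5 mm. Sticks pushed against one another stand 14 mm apart, closer than the grooves; they drop into the grooves when the rake is eased back, and a second or third short pull settles any that stay on a rib.
- stick_1: Breadstick, a rigid round rod 120 mm long, 14 mm thick, with rounded ends, 12 g, golden brown. Origin: middle of its axis, 7 mm over what it lies on; its x runs along the stick (either way round). At the start it lies askew on the ribs, 10 to 26 degrees off their direction. All four are alike.
- stick_2: Breadstick, like stick_1: 120 mm long, 14 mm thick; origin in the middle of its axis, x along it.
- stick_3: Breadstick, like stick_1: 120 mm long, 14 mm thick; origin in the middle of its axis, x along it.
- stick_4: Breadstick, like stick_1: 120 mm long, 14 mm thick; origin in the middle of its axis, x along it.
- rake: Griddle rake, 110 mm tall, 0.17 to 0.28 kg: wooden grip, wooden head 150 mm wide (y), 25 mm thick (x), 38 to 60 mm above the origin, eight 4 mm steel wire tines 20 mm apart. Origin: at the tine tips' level, mid width; z up to the grip. The tines bend forward: the tips' front is at x = -9 mm; pull it to -x. Works with z upright, tips on or up to 3 mm over the ribs; 5 to 8 N.
- rake_grip (a point): Middle of the rake's wooden grip, 95 mm above the rake's origin along its z. The grip is 18 mm thick (rake x), 30 mm high (z) and 110 mm long (y). In the stand the rake leans 35 degrees, its grip towards the robot, so a gripper closing on the 18 mm thickness, fingers along the rake's -z, is tilted 35 degrees. Hold it firmly (about 90 N).
- stand: Steel rake stand fixed right of the hob, 180 mm wide (y), base 84 mm deep (x) and 12 mm thick. Origin: on its underside, mid width, 46 mm before the rear edge; +x away from the robot. A strip leaning 35 degrees to -x, its flared lip 62 mm up, carries the rake's head from in front; side plates 166 mm apart guide the 150 mm head; a low flared rail (top at z = 25 mm) behind the tips stops them.
- rake_home (a point): Where the rake's origin is when it stands in the stand: x = 30, y = 0 (3 mm either way), z = 16 mm in the stand's frame. There its y is parallel to the stand's y and its z leans 35 degrees from vertical to the stand's -x. It goes out and in along its own z (going in, 2 to 3 mm off the strip until 12 mm from home) and stays by its own weight.
- small_jar: Small brown jar with a white ribbed cap, 49 mm across, 90 mm high, on the worktop right of the hob, before the stand; loose bystander. Origin: its foot.
- pickle_jar: Green-lidded glass jar, 96 mm across, 126 mm high, on the worktop left of the hob; loose bystander. Origin: its foot.
- spice_a: Spice shaker with a black cap, 41 mm across, 105 mm high, at the left edge of the hob; loose bystander. Origin: its foot.

How it is judged:
On the way, in this order (a step that is already met when the one before it is completed fails the run):
1. the rake has been lifted out of its stand (distance of rake from where it was at the start of the episode above 0.08 m), for 0.1 s.
2. all four breadsticks lie straight in grooves at the front of the griddle (angle between the x axis of each of stick_1, stick_2, stick_3, stick_4 and the y axis of griddle, either way round below 0.1 rad and z of stick_1 in the frame of griddle between 0.016 and 0.0205 m and x of stick_1 in the frame of griddle between -0.14 and -0.05 m and y of stick_1 in the frame of griddle between -0.075 and 0.075 m and z of stick_2 in the frame of griddle between 0.016 and 0.0205 m and x of stick_2 in the frame of griddle between -0.14 and -0.05 m and y of stick_2 in the frame of griddle between -0.075 and 0.075 m and z of stick_3 in the frame of griddle between 0.016 and 0.0205 m and x of stick_3 in the frame of griddle between -0.14 and -0.05 m and y of stick_3 in the frame of griddle between -0.075 and 0.075 m and z of stick_4 in the frame of griddle between 0.016 and 0.0205 m and x of stick_4 in the frame of griddle between -0.14 and -0.05 m and y of stick_4 in the frame of griddle between -0.075 and 0.075 m), for 0.2 s.
At the end, for the whole second after the job is handed in: Each breadstick still, within 6 degrees of the ribs, axis 16 to 20.5 mm above the griddle's underside (in a groove), middle over 50 mm in front of the plate's centre; rake let go, in its stand within 12 mm of its home sideways and lengthwise, 8 mm in height, leaning 28 to 43 degrees (all of step 2 and linear speed of each of stick_1, stick_2, stick_3, stick_4, rake below 0.02 m/s and x of rake in the frame of stand between 0.018 and 0.042 m and y of rake in the frame of stand between -0.012 and 0.012 m and z of rake in the frame of stand between 0.008 and 0.024 m and angle between rake's own z axis and vertical between 0.48 and 0.75 rad); the robot touches nothing.
It fails at once if the gripper or arm touched a hot breadstick (contact force between any of the fingers, the arm and stick_1 above 0.5 N or contact force between any of the fingers, the arm and stick_2 above 0.5 N or contact force between any of the fingers, the arm and stick_3 above 0.5 N or contact force between any of the fingers, the arm and stick_4 above 0.5 N).
It fails at once if the gripper or arm touched the hot griddle (contact force between any of the fingers, the arm and griddle above 1 N).
It fails at once if the small jar, green-lidded jar or spice shaker was moved more than 25 mm (distance of any of small_jar, pickle_jar, spice_a from where it was at the start of the episode above 0.025 m).
It also fails if it takes over 64 s, if anything falls off the work surface, if the arm or the gripper's body presses on something with over 40 N, if the wrist force passes 120 N, or if a joint passes its speed limit or range.

ROBOT

A 7-joint arm with a two-finger parallel gripper is mounted at the origin on a cart in front of the work surface, level with it; the furniture and walls round the work are solid. World frame = base frame: x ahead of the robot, y to its left, z up, the work surface at z = 0. Lengths are in m, angles in rad, forces in N, time in s.
With the tool pointing down it reaches from about 0.425 to 0.925 m from the base axis. Payload 6.8 kg.
Tool frame: the origin (TCP) lies at the very end of the fingers, on their centre line; the grasp point (between the pads) lies 19 mm behind it; z points along the fingers, y is the line along which they close (so a half turn about z gives the same grasp; the last joint's range is limited). The gripper opens to 88 mm and grips with 3 to 60 N. Pads are 20 mm wide; open, the fingers measure 115 mm over their backs; the gripper's body (75 mm by 178 mm) begins 61 mm behind the grasp point.
Start: joints at [-1.354, 0.477, 0.022, 1.555, -0.011, 1.109, -0.083], TCP at [0.215, 0.64, 0.196] pointing down, gripper open.
Joint ranges: [-2.96, 2.96], [-0.34, 2.1], [-1.41, 1.46], [0.24, 2.44], [-1.37, 4.51], [0.17, 1.92], [-2.96, 2.96]. Speed limits (rad/s): [2.39, 2.39, 3.14, 3.14, 3.14, 3.14, 3.14].

INTERFACE

Orientations are given as a unit quaternion [w, x, y, z].
In Python, from rig import manip gives the robot as it stands. The module is installed in compiled form; this text tells all that it offers.
- The arm moves only by the tool pendant, called after ">>>" by a JSON object that holds its "api" and its "payload", one argument or row to a line. Schema: {"type":"object","properties":{"increments":{"type":"array","items":{"type":"object","properties":{"trans":{"type":"array","items":{"type":"number"},"minItems":3,"maxItems":3},"yaw":{"type":"number"}},"additionalProperties":false},"minItems":1,"maxItems":8},"aperture":{"type":"number"},"grip_n":{"type":"number"},"only":{"type":"string"},"quiet":{"type":"boolean"},"lines":{"type":"string"}},"required":["increments"],"additionalProperties":false}. increments is a list of rows, 1 to 8 of them, each an object with the fields trans (a list: dx, dy, dz in m), yaw (a turn about the tool's z in rad); a field left out counts as zero; each row shifts and turns the commanded pose from where the row before left it, along the tool's axes as they then stand; what a row does not reach is not made up. A row lasts 1/12 s, in which the tool goes at most 0.0417 m and 0.125 rad, less where a joint would pass 70% of its speed; a pose out of reach is approached as far as the arm can. aperture is the finger opening in m, set as the call begins (left out keeps the last). The fingers move at their own pace and stop on an object; grip_n is the grip in N (left out, the last holds). Time passes only in rows, so rows that do not move let the fingers close. The tool returns the time, the measured TCP pose, the force, the opening and the grip force at its end. only (a regular expression) keeps the lines of the reply that match it, lines (a string "A,B") keeps lines A to B, and quiet returns only ok. Input that does not fit is refused with a message, and nothing moves.
- manip.read_state(): the state, without advancing time (a new reading comes with each control period).
- manip.camera(name): name is "scene" or "side" or "wrist"; returns the picture (400x640x3 uint8, red, green, blue); there is no depth.
- manip.calibration(name): a dict with "mtx" (3x3 intrinsics, pixels), "k1" (the pictures are not rectified: a ray, as slopes to the right and down, at radius r is drawn at 1 + k1 r^2 times it, then the intrinsics apply), "view" (4x4, takes a point from world to camera coordinates). Camera axes: x right, y down, z forward; pixel columns grow to the right and rows downward; lengths in m; the calibration is good to about 2 mm. A picture is of the moment at which its call begins: read the wrist's pose just before it. calibration takes no time and is no camera call; for the wrist camera it gives the pose at the moment of the call.
- manip.sign_off(): hands the job in; it is judged then, once.
The state is a dict: "time_s": time; "joint_pos": joint angles; "qvel": joint speeds; "joint_efforts": joint torques, N m; "tcp_pos": TCP position; "orientation": TCP orientation; "wrist_force": force on the tool from outside, world axes, zero at the start; "ft_torque": the same for the moment, N m; "opening": finger opening in m; "finger_force": force on a finger pad.
Only numpy, scipy, OpenCV 4.12 (cv2) and the standard library are available. Lean on these libraries where they do the work, as an engineer would, in place of code of your own. Each camera call takes 0.05 s, during which the arm holds its last target. There are 200 camera calls.

## Working session

There is one attempt and no reset: what is moved stays moved. The work goes in short steps, Python scripts to look and compute and a tool call to move; the robot and the scene stay as the last step left them, time stands still between calls to the robot, and variables do not carry over. Pictures are saved under pics/ and viewed, at most 10 in all, crops included, and the job is handed in when it is done.

```bash
mkdir -p pics; ls; cat > h.py <<'E'
import numpy as np, cv2
from rig import manip
def snap(n,f):
    cal=manip.calibration(n); im=manip.camera(n); cv2.imwrite('pics/'+f+'.png',im[:,:,::-1]); np.savez('pics/'+f,im=im,mtx=cal['mtx'],k1=cal['k1'],view=cal['view'])
def load(f): return np.load('pics/'+f+'.npz')
def ray(c,u,v):
    K=np.array(c['mtx']);k=float(c['k1'])
    d=cv2.undistortPoints(np.array([[[u,v]]],float),K,np.array([k,0,0,0,0.]))[0,0]
    V=np.array(c['view']);R=V[:3,:3];t=V[:3,3]
    return -R.T@t, R.T@np.array([d[0],d[1],1])
def plane(c,u,v,z):
    o,d=ray(c,u,v); return o+d*(z-o[2])/d[2]
def tri(*cuv):
    A=np.zeros((3,3));b=np.zeros(3);L=[ray(*x) for x in cuv]
    for o,d in L:
        d=d/np.linalg.norm(d);P=np.eye(3)-np.outer(d,d);A+=P;b+=P@o
    p=np.linalg.solve(A,b);r=[np.linalg.norm(np.cross(p-o,d/np.linalg.norm(d))) for o,d in L]
    return p,r
def proj(c,p):
    V=np.array(c['view']);q=V[:3,:3]@np.array(p,float)+V[:3,3];x,y=q[:2]/q[2];s=1+float(c['k1'])*(x*x+y*y)
    K=np.array(c['mtx']);return K[0,0]*x*s+K[0,2],K[1,1]*y*s+K[1,2]
E
python3 - <<'E'
from h import *
np.set_printoptions(precision=4,suppress=True)
print(manip.read_state())
for n in ('scene','side','wrist'):
    snap(n,n+'0'); c=load(n+'0'); print(n,ray(c,320,200),c['k1'],c['mtx'][0])
E
```

```text
pics
{'time_s': 0.0, 'joint_pos': array([-1.3541,  0.4778,  0.0224,  1.5564, -0.0115,  1.1093, -0.0831]), 'qvel': array([-0.0002, -0.001 , -0.0035, -0.002 , -0.0013,  0.    ,  0.0007]), 'joint_efforts': array([  0.001 , -58.2851,   1.5351, -27.2615,  -0.0544,   0.017 ,
         0.0002]), 'tcp_pos': array([0.2152, 0.6391, 0.1954]), 'orientation': array([-0.0001,  0.1617,  0.9868, -0.0009]), 'wrist_force': array([ 0.4863, -0.8696,  0.4177]), 'ft_torque': array([ 0.0057, -0.0214,  0.0076]), 'finger_force': 0.0, 'opening': 0.0881299855479223}
scene (array([-0.3332, -0.6119,  0.7776]), array([ 0.6722,  0.4936, -0.5518])) -0.09086556410911441 [437.8509   0.     321.775 ]
side (array([-0.1268, -0.9689,  0.7271]), array([ 0.4912,  0.7336, -0.4697])) -0.08537877647411682 [420.2688   0.     315.0038]
wrist (array([0.1378, 0.6657, 0.3833]), array([ 0.2719, -0.088 , -0.9584])) -0.06312403482441509 [314.5755   0.     318.4716]
```

View pics/scene0.png

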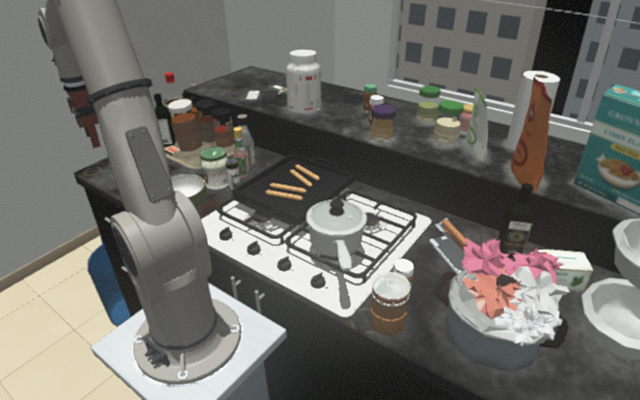

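View pics/side0.png

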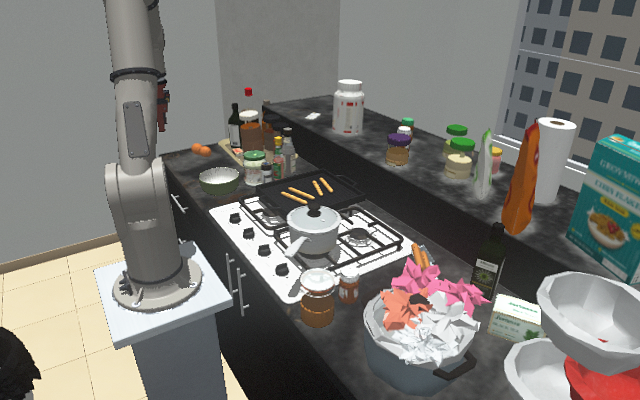

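```bash
python3 - <<'E'
from h import *
np.set_printoptions(precision=4,suppress=True)
a=load('scene0');b=load('side0')
print('grip',tri((a,453,232),(b,420,257)))
print('griddle',plane(a,293,187,.06),plane(b,307,190,.06))
print('potlid knob',tri((a,337,205),(b,313,206)))
print('smalljar',tri((a,403,267),(b,349,276)))
print('orange tin jar',tri((a,391,288),(b,318,283)))
print('oil bottle',tri((a,524,190),(b,497,230)))
for c,f in ((a,'scene'),(b,'side')):
    x,y=(380,180) if f=='scene' else (330,210)
    cv2.imwrite('pics/%s_c.png'%f,0) if 0 else None
A=cv2.resize(a['im'][190:310,370:530],None,fx=5,fy=5,interpolation=cv2.INTER_CUBIC)[:,:,::-1]
cv2.imwrite('pics/a_crop.png',A)
E
```

```text
grip (array([ 0.6071, -0.3572,  0.0716]), [np.float64(0.0014277790021449354), np.float64(0.001427779002144726)])
griddle [0.5522 0.1419 0.06  ] [0.573  0.1599 0.06  ]
potlid knob (array([ 0.4265, -0.1073,  0.1613]), [np.float64(0.0017280683820938409), np.float64(0.0017280683820938493)])
smalljar (array([ 0.4076, -0.311 ,  0.0664]), [np.float64(0.0031352288713221376), np.float64(0.0031352288713219606)])
orange tin jar (array([ 0.2967, -0.3352,  0.1051]), [np.float64(0.00015213507038897248), np.float64(0.00015213507038893578)])
oil bottle (array([ 0.7268, -0.4849,  0.1861]), [np.float64(1.5561558029907777e-05), np.float64(1.556155802988895e-05)])
```

View pics/a_crop.png

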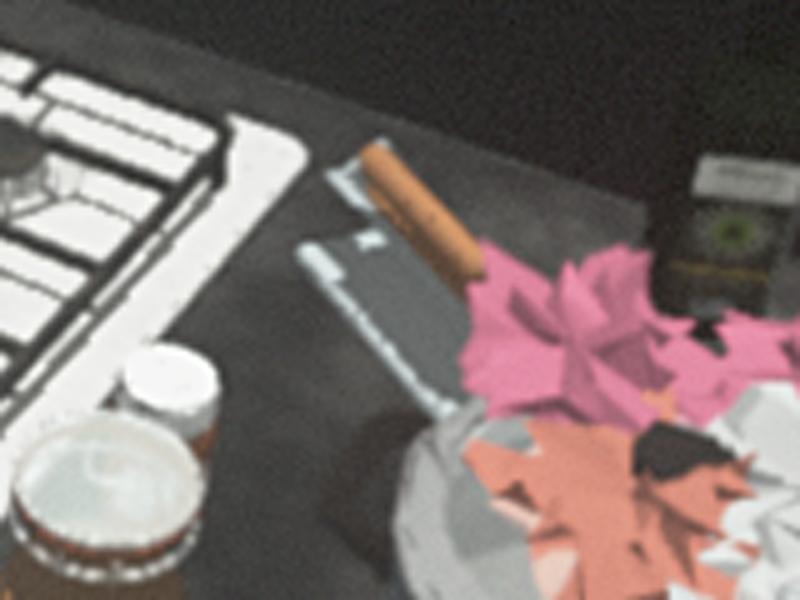

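>>> {"api": "pendant", "payload": {
  "increments": [
    {"trans": [0,0,-0.017],"yaw": 0.1246},
    {"trans": [0,0,-0.017],"yaw": 0.1246},
    {"trans": [0,0,-0.017],"yaw": 0.1246},
    {"trans": [0,0,-0.017],"yaw": 0.1246},
    {"trans": [0,0,-0.017],"yaw": 0.1246},
    {"trans": [0,0,-0.017],"yaw": 0.1246},
    {"trans": [0,0,-0.017],"yaw": 0.1246},
    {"trans": [0,0,-0.017],"yaw": 0.1246}
  ],
  "aperture": 0.088
}}

```text
time_s: 0.82
tcp_pos: [0.2152, 0.6395, 0.3328]
orientation: [0.0, 0.616, 0.788, -0.0]
wrist_force: [-0.3, -0.4, -0.5]
opening: 0.0878
finger_force: 0.0
```

>>> {"api": "pendant", "payload": {
  "increments": [
    {"yaw": 0.1246},
    {"yaw": 0.1246},
    {}
  ]
}}

```text
time_s: 1.07
tcp_pos: [0.2153, 0.6397, 0.3323]
orientation: [0.0, 0.709, 0.706, -0.0]
wrist_force: [-0.1, -0.2, 0.4]
opening: 0.0881
finger_force: 0.0
```

>>> {"api": "pendant", "payload": {
  "increments": [
    {"trans": [-0.03,0.02,0]},
    {"trans": [-0.03,0.02,0]},
    {"trans": [-0.03,0.02,0]},
    {"trans": [-0.03,0.02,0]},
    {"trans": [-0.03,0.02,0]},
    {"trans": [-0.03,0.02,0]},
    {"trans": [-0.03,0.02,0]},
    {"trans": [-0.03,0.02,0]}
  ]
}}

```text
time_s: 1.73
tcp_pos: [0.3759, 0.3979, 0.3321]
orientation: [0.0, 0.705, 0.709, -0.0]
wrist_force: [0.6, -0.1, 0.1]
opening: 0.0876
finger_force: 0.0
```

>>> {"api": "pendant", "payload": {
  "increments": [
    {"trans": [-0.03,0.02,0]},
    {"trans": [-0.03,0.02,0]},
    {"trans": [-0.03,0.02,0]},
    {"trans": [-0.03,0.02,0]},
    {"trans": [-0.03,0.02,0]},
    {"trans": [-0.03,0.02,0]},
    {"trans": [-0.03,0.02,0]},
    {}
  ]
}}

```text
time_s: 2.4
tcp_pos: [0.5186, 0.1816, 0.3326]
orientation: [0.002, 0.709, 0.705, -0.0]
wrist_force: [-0.6, -0.5, 1.1]
opening: 0.0881
finger_force: 0.0
```

```bash
python3 - <<'E'
from h import *
snap('wrist','w1')
E
```

```text
(no output)
```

View pics/w1.png

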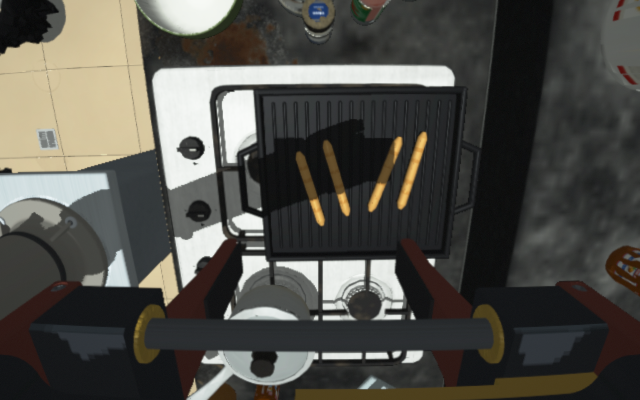

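>>> {"api": "pendant", "payload": {
  "increments": [
    {"trans": [-0.035,0.006,0]},
    {"trans": [-0.035,0.006,0]},
    {"trans": [-0.035,0.006,0]},
    {"trans": [-0.035,0.006,0]},
    {},
    {}
  ]
}}

```text
time_s: 2.95
tcp_pos: [0.5392, 0.0486, 0.3323]
orientation: [-0.0, 0.707, 0.707, -0.0]
wrist_force: [-0.6, 1.5, -0.4]
opening: 0.088
finger_force: 0.0
```

```bash
python3 -c "from h import *;snap('wrist','w2')"
```

>>> {"api": "pendant", "payload": {
  "increments": [
    {"trans": [-0.04,0.006,0]},
    {"trans": [-0.04,0.006,0]},
    {"trans": [-0.04,0.006,0]},
    {"trans": [-0.04,0.006,0]},
    {"trans": [-0.04,0.006,0]},
    {"trans": [-0.04,0.006,0]},
    {"trans": [-0.04,0.006,0]},
    {"trans": [-0.04,0.006,0]}
  ]
}}

```text
time_s: 3.67
tcp_pos: [0.589, -0.2687, 0.3315]
orientation: [-0.001, 0.705, 0.709, 0.0]
wrist_force: [0.6, 0.6, 0.9]
opening: 0.0877
finger_force: 0.0
```

>>> {"api": "pendant", "payload": {
  "increments": [
    {"trans": [-0.04,0.006,0]},
    {},
    {}
  ]
}}

```text
time_s: 3.92
tcp_pos: [0.5936, -0.3108, 0.331]
orientation: [-0.001, 0.707, 0.707, -0.001]
wrist_force: [-0.3, 1.7, 0.3]
opening: 0.0878
finger_force: 0.0
```

```bash
python3 -c "from h import *;snap('wrist','w3')"
```

>>> {"api": "pendant", "payload": {
  "increments": [
    {"trans": [-0.04,0.0,0]},
    {"trans": [-0.04,0,0]},
    {},
    {}
  ]
}}

```text
time_s: 4.3
tcp_pos: [0.5937, -0.3896, 0.3318]
orientation: [-0.001, 0.707, 0.707, 0.0]
wrist_force: [0.9, 1.0, 0.5]
opening: 0.0876
finger_force: 0.0
```

```bash
python3 -c "from h import *;snap('wrist','w4');a=load('w3')['im'];b=load('w4')['im'];cv2.imwrite('pics/w34.png',np.vstack([a[:290],b[:290]])[:,:,::-1])"
```

```text
(no output)
```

View pics/w34.png

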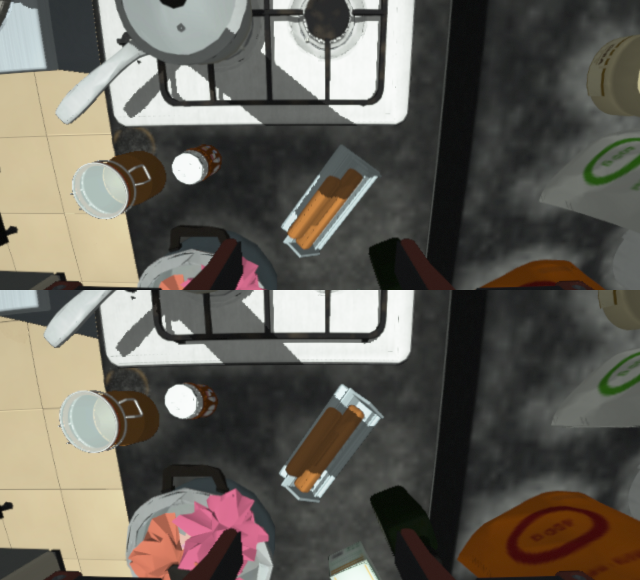

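```bash
python3 - <<'E'
from h import *
a=load('w3')['im'][135:265,265:395];b=load('w4')['im'][85:215,265:395]
f=lambda x:cv2.resize(x,(598,598)[0:0] or None,fx=4.6 if 0 else 3.07,fy=3.07,interpolation=cv2.INTER_CUBIC)
m=np.hstack([f(a),f(b)])[:,:,::-1];print(m.shape);cv2.imwrite('pics/m1.png',m)
E
```

```text
(399, 798, 3)
```

View pics/m1.png

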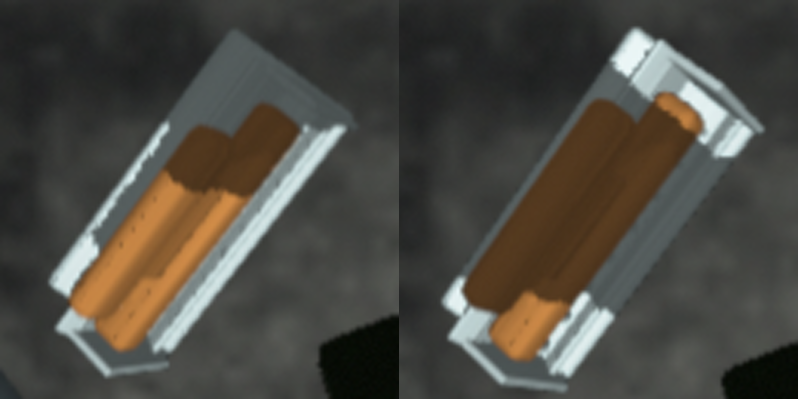

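```bash
python3 - <<'E'
from h import *
np.set_printoptions(precision=4,suppress=True)
out={}
for f,(v0,v1) in (('w3',(135,265)),('w4',(85,215))):
    c=load(f);im=c['im'].astype(int);m=np.zeros(im.shape[:2],np.uint8)
    s=im[v0:v1,265:395];m[v0:v1,265:395]=((s[:,:,0]>1.5*s[:,:,2]+8))*255
    k,_=cv2.findContours(m,cv2.RETR_EXTERNAL,cv2.CHAIN_APPROX_NONE);k=max(k,key=cv2.contourArea)
    h=cv2.convexHull(k);r=cv2.minAreaRect(k);print(f,cv2.contourArea(k),r,cv2.approxPolyDP(h,1.5,True)[:,0].tolist())
    out[f]=(c,k[:,0])
# candidate points (crop->pixel), hand-read
L=lambda x,y:(265+x/3.07,135+y/3.07); R=lambda x,y:(265+(x-399)/3.07,85+y/3.07)
a,b=out['w3'][0],out['w4'][0]
for n,p,q in (('grip+y end',(210,127),(605,100)),('grip-y end',(78,312),(475,303)),('head+y end',(280,108),(682,98)),('head-y end',(115,347),(510,356)),
  ('stand top',(237,30),(632,28)),('stand left',(50,285),(445,300)),('standRight',(353,125),(763,130)),('stand bottom',(108,375),(505,383))):
    print(n,*tri((a,*L(*p)),(b,*R(*q))))
E
```

```text
w3 2278.0 ((323.2647399902344, 205.35997009277344), (28.59733009338379, 93.59505462646484), 37.34934997558594) [[354, 170], [361, 176], [360, 180], [308, 248], [302, 248], [287, 233], [290, 227], [329, 176], [349, 169]]
w4 2826.0 ((321.886474609375, 154.28106689453125), (33.672828674316406, 100.13623046875), 36.02737045288086) [[353, 115], [363, 126], [309, 200], [306, 202], [301, 201], [295, 195], [286, 179], [288, 174], [328, 118]]
grip+y end [ 0.6131 -0.3213  0.0935] [np.float64(0.0011826496272469265), np.float64(0.0011826496272467147)]
grip-y end [ 0.5537 -0.4097  0.097 ] [np.float64(0.0007803951990043947), np.float64(0.0007803951990046899)]
head+y end [ 0.6507 -0.3217  0.0469] [np.float64(0.00032668671840312775), np.float64(0.0003266867184030268)]
head-y end [ 0.5678 -0.4463  0.058 ] [np.float64(0.00014974164034201723), np.float64(0.00014974164034208727)]
stand top [ 0.6305 -0.2883  0.0041] [np.float64(0.0015530386165750133), np.float64(0.0015530386165753002)]
stand left [ 0.5307 -0.4269  0.0192] [np.float64(0.0005503352147390997), np.float64(0.0005503352147390659)]
standRight [ 0.6967 -0.3387  0.008 ] [np.float64(0.0010419163011370135), np.float64(0.0010419163011372316)]
stand bottom [ 0.5652 -0.4567  0.0697] [np.float64(0.0004472671736094948), np.float64(0.0004472671736096966)]
```

>>> {"api": "pendant", "payload": {
  "increments": [
    {"yaw": 0.1178},
    {"yaw": 0.1178},
    {"yaw": 0.1178},
    {"yaw": 0.1178},
    {"yaw": 0.1178},
    {"trans": [0.0134,-0.017,-0]},
    {"trans": [0,0,0.035]},
    {"trans": [0,0,0.035]}
  ]
}}

```text
time_s: 5.02
tcp_pos: [0.5901, -0.3654, 0.2636]
orientation: [0.001, 0.88, 0.475, 0.002]
wrist_force: [0.7, 0.3, -1.4]
opening: 0.0877
finger_force: 0.0
```

>>> {"api": "pendant", "payload": {
  "increments": [
    {"trans": [0,0,0.035]},
    {"trans": [0,0,0.035]},
    {"trans": [0,0,0.035]},
    {"trans": [0,0,0.01]},
    {},
    {}
  ]
}}

```text
time_s: 5.52
tcp_pos: [0.5882, -0.3681, 0.1485]
orientation: [0.0, 0.881, 0.473, 0.001]
wrist_force: [-0.3, 0.1, 1.3]
opening: 0.0877
finger_force: 0.0
```

```bash
python3 -c "from h import *;print(manip.read_state()['orientation']);snap('wrist','w5');snap('scene','s5');c=load('w5')['im'][100:400,120:520];d=load('s5')['im'][140:340,360:600];cv2.imwrite('pics/m5.png',np.hstack([c,cv2.resize(d,(360,300))])[:,:,::-1])"
```

```text
[9.33110978e-05 8.81251165e-01 4.72647977e-01 5.15731831e-04]
```

View pics/m5.png

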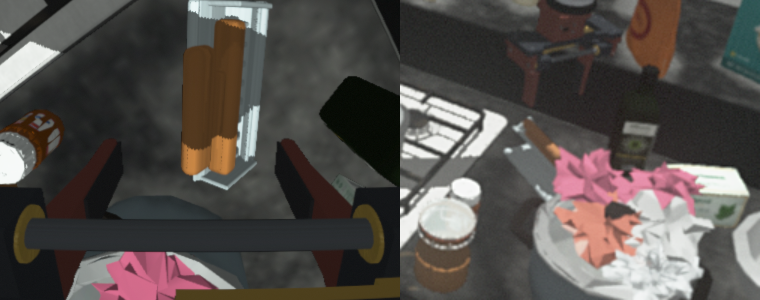

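```bash
python3 - <<'E'
from h import *
c=load('w5')
for u,v in ((317,272),(318,147),(303,215),(332,215)): print(plane(c,u,v,.096))
q=manip.read_state()['orientation']
from scipy.spatial.transform import Rotation as R
print(R.from_quat([q[1],q[2],q[3],q[0]]).as_matrix())
E
```

```text
[ 0.55757159 -0.4124872   0.096     ]
[ 0.61721911 -0.32421852  0.096     ]
[ 0.57690442 -0.36299671  0.096     ]
[ 0.59644621 -0.37597602  0.096     ]
[[ 5.54523808e-01  8.32160707e-01  3.45025519e-03]
 [ 8.32167721e-01 -5.54521341e-01 -1.72236955e-03]
 [ 4.79951873e-04  3.82628592e-03 -9.99992565e-01]]
```

>>> {"api": "pendant", "payload": {
  "increments": [
    {"trans": [0,0,0.035]},
    {"trans": [0,0,0.033]},
    {},
    {}
  ],
  "aperture": 0.088,
  "grip_n": 15
}}

```text
time_s: 5.95
tcp_pos: [0.5868, -0.3695, 0.0801]
orientation: [-0.0, 0.882, 0.471, -0.0]
wrist_force: [0.0, -0.7, 1.2]
opening: 0.0874
finger_force: 0.0
```

>>> {"api": "pendant", "payload": {
  "increments": [
    {},
    {},
    {},
    {},
    {},
    {}
  ],
  "aperture": 0.035,
  "grip_n": 15
}}

```text
time_s: 6.45
tcp_pos: [0.5869, -0.3698, 0.0798]
orientation: [0.0, 0.882, 0.471, 0.0]
wrist_force: [0.4, -0.5, -0.3]
opening: 0.0512
finger_force: 0.0
```

>>> {"api": "pendant", "payload": {
  "increments": [
    {},
    {},
    {},
    {}
  ],
  "aperture": 0.034,
  "grip_n": 15
}}

```text
time_s: 6.78
tcp_pos: [0.5866, -0.3697, 0.0793]
orientation: [-0.0, 0.882, 0.471, -0.0]
wrist_force: [-0.2, 0.5, -0.2]
opening: 0.034
finger_force: 0.0
```

>>> {"api": "pendant", "payload": {
  "increments": [
    {"trans": [0,0.007,-0.004]},
    {"trans": [0,0.007,-0.004]},
    {}
  ],
  "aperture": 0.031,
  "grip_n": 15
}}

```text
time_s: 7.03
tcp_pos: [0.6003, -0.3788, 0.0886]
orientation: [0.001, 0.882, 0.472, 0.001]
wrist_force: [0.7, -0.1, -0.0]
opening: 0.0311
finger_force: 0.0
```

>>> {"api": "pendant", "payload": {
  "increments": [
    {"trans": [0,0.008,-0.004]},
    {"trans": [0,0.007,-0.003]},
    {}
  ],
  "aperture": 0.027,
  "grip_n": 15
}}

```text
time_s: 7.28
tcp_pos: [0.6125, -0.387, 0.0953]
orientation: [0.001, 0.882, 0.472, 0.0]
wrist_force: [-1.5, 0.7, 0.4]
opening: 0.0271
finger_force: 0.0
```

```bash
python3 -c "from h import *;snap('wrist','w6');snap('side','s6');c=load('w6')['im'][100:400,120:520];d=load('s6')['im'][200:320,340:540];cv2.imwrite('pics/m6.png',np.hstack([c,cv2.resize(d,(400,300))])[:,:,::-1])"
```

```text
(no output)
```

View pics/m6.png

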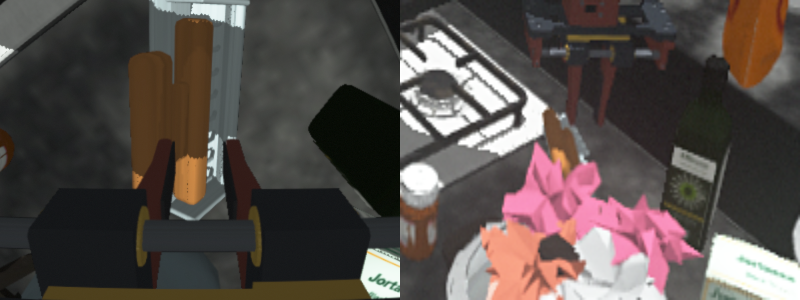

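```bash
python3 - <<'E'
from h import *
c=load('w6');s=manip.read_state();print(s['tcp_pos'],s['opening'])
xs=np.array([.832,-.555,0]);ys=np.array([.555,.832,0]);t=s['tcp_pos']
off=np.array([120,100])
for n,p in (('tcp',t),('L tip',t-.0135*xs),('R tip',t+.0135*xs),('grip0',[.587,-.3685,.095]),('grip0-y',np.array([.587,-.3685,.095])-.055*ys),('grip0+y',np.array([.587,-.3685,.095])+.055*ys)):
    print(n,np.array(proj(c,p))-off)
c=load('w5');t5=np.array([.5882,-.3681,.1485])
for n,p in (('L tip',t5-.044*xs),('R tip',t5+.044*xs)): print(n,np.array(proj(c,p))-off)
E
```

```text
[ 0.61107642 -0.3861128   0.09439758] 0.026878141954324423
tcp [195.60994944 138.38372682]
L tip [174.8652727  138.39414124]
R tip [216.35081731 138.35439331]
grip0 [149.63491583 136.91944595]
grip0-y [153.52983136 208.80425521]
grip0+y [145.46158944  51.77811872]
L tip [130.42517777 138.55279162]
R tip [265.84610958 138.78522581]
```

```bash
python3 - <<'E'
from h import *
print(manip.read_state()['wrist_force'],manip.read_state()['finger_force'])
snap('wrist','w7');snap('scene','s7');a=load('w6');b=load('w7')
print(np.abs(a['im'].astype(int)-b['im']).mean(), manip.read_state()['wrist_force'])
for f in('w5','w6','w7'):
    c=load(f);s=c['im'].astype(int)
    for v in (165,190,215,235):
        r=s[v,220:420]; m=np.where(r[:,0]>1.5*r[:,2]+8)[0]+220-120
        g=np.split(m,np.where(np.diff(m)>1)[0]+1); print(f,v-100,[(x[0],x[-1]) for x in g if len(x)>2])
c=load('w7')['im'][180:340,220:420];d=load('s7')['im'][190:270,410:510]
cv2.imwrite('pics/m7.png',np.vstack([cv2.resize(c,(400,320)),cv2.resize(d,(400,280),interpolation=cv2.INTER_CUBIC)[:,:400]]) [:,:,::-1])
E
```

```text
[0.2535235  0.08554616 0.12433533] 0.0
3.5454609375 [ 0.26076888 -0.43787079 -0.74676812]
w5 65 [(np.int64(183), np.int64(241))]
w5 90 [(np.int64(182), np.int64(239))]
w5 115 [(np.int64(182), np.int64(238))]
w5 135 [(np.int64(182), np.int64(236))]
w6 65 [(np.int64(128), np.int64(171)), (np.int64(175), np.int64(210))]
w6 90 [(np.int64(129), np.int64(209))]
w6 115 [(np.int64(130), np.int64(208))]
w6 135 [(np.int64(131), np.int64(207))]
w7 65 [(np.int64(131), np.int64(174)), (np.int64(177), np.int64(213))]
w7 90 [(np.int64(131), np.int64(212))]
w7 115 [(np.int64(132), np.int64(211))]
w7 135 [(np.int64(133), np.int64(209))]
```

View pics/m7.png

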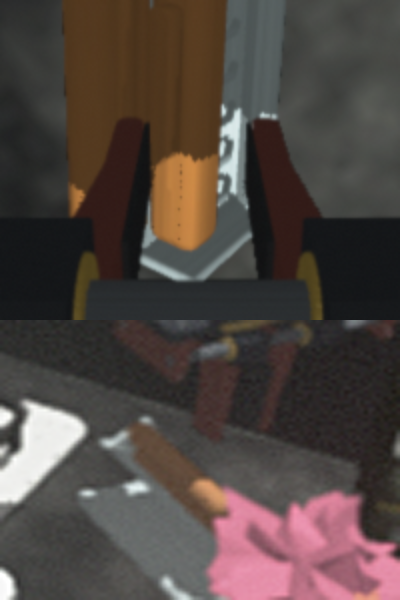

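```bash
python3 - <<'E'
from h import *
np.set_printoptions(precision=4,suppress=True)
s=load('s7');w=load('w7');t=manip.read_state()['tcp_pos']
print(t,'tcp in scene',proj(s,t),'L,R',proj(s,t-.0135*np.array([.832,-.555,0])),proj(s,t+.0135*np.array([.832,-.555,0])))
# fingertip triangulation: w7 crop /2 +(220,180); scene crop /4+410, (y-320)/3.5+190
W=lambda x,y:(220+x/2,180+y/2); S=lambda x,y:(410+x/4,190+(y-320)/3.5)
print('Ltip',tri((w,*W(150,122)),(s,*S(210,437)))); print('Rtip',tri((w,*W(247,122)),(s,*S(268,430))))
for n,p in (('gripC',[.587,-.3685,.095]),('grip+y',[.6131,-.3213,.095]),('grip-y',[.5537,-.4097,.097]),('head+y',[.6507,-.3217,.05])):
    u,v=proj(s,p);print(n,(u-410)*4,(v-190)*3.5+320, proj(w,p))
a=load('scene0');
for f in ('w3','w4','w5','w7'):
    c=load(f);print(f,-c['view'][:3,:3].T@c['view'][:3,3])
E
```

```text
[ 0.6105 -0.3857  0.0941] tcp in scene (np.float64(465.29204466720614), np.float64(227.74478617210238)) L,R (np.float64(460.9849573103063), np.float64(228.90041037688462)) (np.float64(469.5614370458727), np.float64(226.5979293387955))
Ltip (array([ 0.6028, -0.3763,  0.1088]), [np.float64(0.001917801941764527), np.float64(0.0019178019417645793)])
Rtip (array([ 0.629 , -0.3993,  0.1076]), [np.float64(0.008278134030282254), np.float64(0.008278134030282328)])
gripC 182.92627581085935 458.94493091849176 (np.float64(271.97507701585994), np.float64(237.2558174267827))
grip+y 130.4045456324061 420.31425275744675 (np.float64(260.5472225337064), np.float64(153.9036892279893))
grip-y 226.2702629582286 500.3121960011296 (np.float64(268.26416368801654), np.float64(308.3685471276256))
head+y 142.6939090999963 443.6059752572463 (np.float64(314.17484833834277), np.float64(116.0513061410666))
w3 [ 0.5941 -0.2288  0.5189]
w4 [ 0.5939 -0.3078  0.5197]
w5 [ 0.6333 -0.2999  0.3364]
w7 [ 0.6566 -0.3179  0.2822]
```

>>> {"api": "pendant", "payload": {
  "increments": [
    {"trans": [0,0,-0.02]},
    {"trans": [0,0,-0.02]},
    {"trans": [0,-0.015,-0.005]},
    {"trans": [0,-0.014,0]},
    {},
    {},
    {},
    {}
  ],
  "aperture": 0.07,
  "grip_n": 15
}}

```text
time_s: 8.15
tcp_pos: [0.5872, -0.3697, 0.139]
orientation: [-0.0, 0.882, 0.472, -0.0]
wrist_force: [0.0, -1.0, -0.1]
opening: 0.0697
finger_force: 0.0
```

>>> {"api": "pendant", "payload": {
  "increments": [
    {},
    {},
    {}
  ],
  "aperture": 0.07,
  "grip_n": 15
}}

```text
time_s: 8.4
tcp_pos: [0.5868, -0.3699, 0.1391]
orientation: [0.0, 0.882, 0.471, -0.0]
wrist_force: [-0.0, -0.3, -0.5]
opening: 0.0697
finger_force: 0.0
```

>>> {"api": "pendant", "payload": {
  "increments": [
    {"trans": [0,0,0.03]},
    {"trans": [0,0,0.025]},
    {"trans": [0,0,0.01]},
    {},
    {}
  ],
  "aperture": 0.07,
  "grip_n": 15
}}

```text
time_s: 8.82
tcp_pos: [0.5866, -0.37, 0.0745]
orientation: [-0.0, 0.882, 0.471, -0.0]
wrist_force: [-0.6, -0.1, -0.2]
opening: 0.0703
finger_force: 0.0
```

```bash
python3 - <<'E'
from h import *
s0=manip.read_state();snap('wrist','w8');snap('scene','s8');snap('side','d8')
t=s0['tcp_pos'];print(t,s0['wrist_force'],s0['opening'])
s=load('w8')['im'].astype(int)
for v in (165,190,215,235):
    r=s[v,220:420]; m=np.where(r[:,0]>1.5*r[:,2]+8)[0]+220
    g=np.split(m,np.where(np.diff(m)>1)[0]+1); print(v,[(int(x[0]),int(x[-1])) for x in g if len(x)>2])
c=load('w8');print(proj(c,t),proj(c,[.587,-.3685,.095]))
a=load('s8');b=load('d8');print('tcp scene',proj(a,t),'side',proj(b,t))
A=cv2.resize(a['im'][190:250,410:510],None,fx=8,fy=8,interpolation=cv2.INTER_CUBIC)[:300]
x,y=map(int,proj(b,t));B=b['im'][y-40:y+20,x-50:x+50]
A=cv2.resize(a['im'][195:250,410:510],(800,440)[:0] or None,fx=5.4,fy=5.4,interpolation=cv2.INTER_CUBIC);B=cv2.resize(B,None,fx=5.4,fy=5.4,interpolation=cv2.INTER_CUBIC)
M=np.vstack([A,B])[:600];print(M.shape,(x-50,y-40));cv2.imwrite('pics/m8.png',M[:,:,::-1])
E
```

```text
[ 0.58661903 -0.36999833  0.07454088] [-0.62132197 -0.14997322 -0.22802567] 0.07032866086568398
165 [(299, 377)]
190 [(297, 375)]
215 [(296, 373)]
235 [(296, 371)]
(np.float64(318.11425877738253), np.float64(238.8600841192512)) (np.float64(317.2148908346325), np.float64(250.64120620730802))
tcp scene (np.float64(454.93278658290205), np.float64(236.23886424385773)) side (np.float64(417.84229506913925), np.float64(261.46588935605837))
(600, 540, 3) (367, 221)
```

>>> {"api": "pendant", "payload": {
  "increments": [
    {},
    {},
    {},
    {},
    {},
    {},
    {},
    {}
  ],
  "aperture": 0.0,
  "grip_n": 6
}}

```text
time_s: 9.63
tcp_pos: [0.5867, -0.3697, 0.0743]
orientation: [-0.0, 0.882, 0.471, -0.0]
wrist_force: [-0.3, -0.3, 0.1]
opening: 0.0204
finger_force: 0.0
```

```bash
python3 - <<'E'
from h import *
snap('wrist','w9')
s=load('w9')['im'].astype(int)
for v in (165,190,215,235,255):
    r=s[v,220:420]; m=np.where(r[:,0]>1.5*r[:,2]+8)[0]+220
    g=np.split(m,np.where(np.diff(m)>1)[0]+1); print(v,[(int(x[0]),int(x[-1])) for x in g if len(x)>2])
E
```

```text
165 [(299, 377)]
190 [(297, 375)]
215 [(296, 373)]
235 [(296, 371)]
255 [(282, 294), (301, 336), (343, 368)]
```

>>> {"api": "pendant", "payload": {
  "increments": [
    {},
    {},
    {},
    {}
  ],
  "aperture": 0.0,
  "grip_n": 6
}}

```text
time_s: 10.02
tcp_pos: [0.5859, -0.3694, 0.0751]
orientation: [-0.001, 0.882, 0.471, -0.0]
wrist_force: [-4.3, 4.2, 7.6]
opening: 0.0102
finger_force: 7.0
```

```bash
python3 - <<'E'
from h import *
t=manip.read_state()['tcp_pos']
snap('wrist','w10');snap('scene','s10');snap('side','d10')
a=load('s10');b=load('d10');w=load('w10')
f=lambda c,x,y,W,H,k:cv2.resize(c['im'][y:y+H,x:x+W],None,fx=k,fy=k,interpolation=cv2.INTER_CUBIC)
A=f(a,410,180,80,60,5);B=f(b,380,205,80,60,5);C=f(w,220,140,200,150,2);D=f(load('w8'),220,140,200,150,2)
cv2.imwrite('pics/m10.png',np.vstack([np.hstack([A,B]),np.hstack([C,D])])[:,:,::-1])
for c,x,y,k in((a,410,180,5),(b,380,205,5)):
    for p in (t,[.587,-.3685,.095]): u,v=proj(c,p);print((u-x)*k,(v-y)*k)
E
```

```text
223.18159339873205 280.637826056544
228.6578447635742 248.49275845498823
187.53162916169543 281.31895855338996
192.85073853682093 248.7123047156618
```

View pics/m10.png

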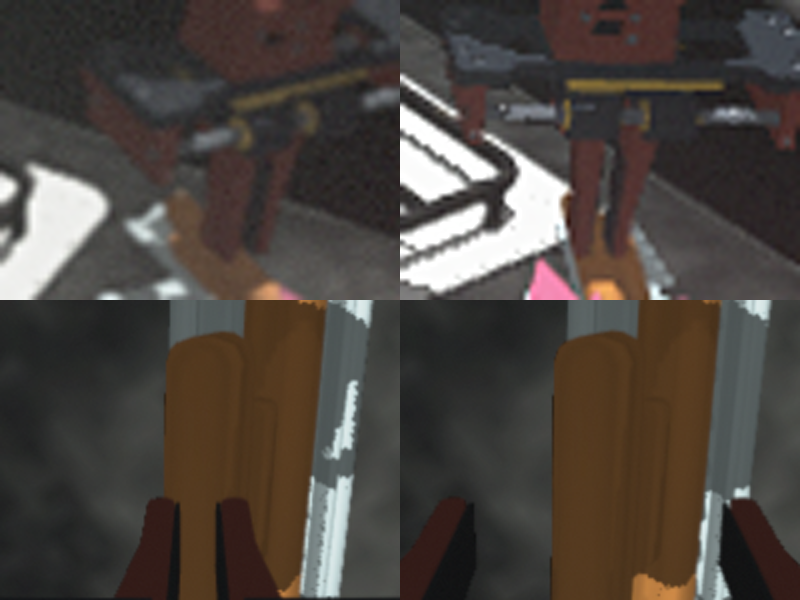

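```bash
python3 - <<'E'
from h import *
np.set_printoptions(precision=4,suppress=True)
a=load('s10');b=load('d10');S=lambda x,y:(410+x/5,180+y/5);D=lambda x,y:(380+x/5,205+y/5)
for n,p,q in (('grip+y end',(178,192),(166,193)),('Ltip',(222,257),(187,258)),('Rtip',(260,252),(217,258)),('pad bar L',(242,132),(167,114)),('bar R',(310,118),(238,116))):
    print(n,*tri((a,*S(*p)),(b,*D(*q))))
w=load('w10');W=lambda x,y:(220+x/2,140+(y-300)/2)
print('wrist rays: L tip on z', [plane(w,*W(178,500),z) for z in (.075,.092,.105)])
print(proj(w,manip.read_state()['tcp_pos']),W(198,500))
c=-w['view'][:3,:3].T@w['view'][:3,3];print(c,manip.read_state()['tcp_pos'])
E
```

```text
grip+y end [ 0.6013 -0.3327  0.1059] [np.float64(0.0013992684305921587), np.float64(0.001399268430591991)]
Ltip [ 0.5865 -0.3662  0.0883] [np.float64(0.00038127118308969404), np.float64(0.000381271183089667)]
Rtip [ 0.588  -0.3844  0.0987] [np.float64(0.00029225966979115923), np.float64(0.0002922596697911449)]
pad bar L [ 0.5451 -0.3747  0.1939] [np.float64(0.0003498127347692933), np.float64(0.0003498127347692733)]
bar R [ 0.5676 -0.3993  0.1987] [np.float64(6.207232090354534e-05), np.float64(6.207232090345666e-05)]
wrist rays: L tip on z [array([ 0.5805, -0.3668,  0.075 ]), array([ 0.5851, -0.3609,  0.092 ]), array([ 0.5887, -0.3564,  0.105 ])]
(np.float64(318.129742495271), np.float64(238.8644745637108)) (319.0, 240.0)
[ 0.6317 -0.3015  0.263 ] [ 0.5859 -0.3694  0.0751]
```

```bash
python3 - <<'E'
from h import *
np.set_printoptions(precision=4,suppress=True)
xs=np.array([.832,-.555,0]);z=np.array([0,0,1.])
def line(obs):
    A=[];b=[]
    for f,u,v in obs:
        o,d=ray(load(f),u,v);o2=np.array([o@xs,o[2]]);d2=np.array([d@xs,d[2]]);n=np.array([-d2[1],d2[0]])/np.hypot(*d2);A.append(n);b.append(n@o2)
    A=np.array(A);b=np.array(b);x,*_=np.linalg.lstsq(A,b,rcond=None);return x,A@x-b
for row in range(4):
    v=(165,190,215,235)[row]
    L=(('w5',(303,302,302,302)),('w6',(248,249,250,251)),('w7',(251,251,252,253)),('w8',(299,297,296,296)))
    R=(('w5',(361,359,358,356)),('w6',(330,329,328,327)),('w7',(333,332,331,329)),('w8',(377,375,373,371)))
    print(v,'grip left edge',*line([(f,q[row]-.5,v) for f,q in L]),'head right edge',*line([(f,q[row]+.5,v) for f,q in R]))
print('stand origin xs',np.array([.610,-.386,0])@xs,'tcp now',manip.read_state()['tcp_pos']@xs)
# grip end rows along centre columns
for f,cols in (('w5',(315,318,321)),('w8',(312,316,320)),('w10',(312,316,320)),('w7',(268,272,276))):
    s=load(f)['im'].astype(int);o=[]
    for u in cols:
        m=s[100:260,u,0]>1.5*s[100:260,u,2]+8;o.append(int(100+np.argmax(m)))
    print(f,o)
E
```

```text
165 grip left edge [0.6823 0.0971] [ 0.0007  0.0002 -0.0001 -0.0008] head right edge [0.7339 0.0495] [ 0.0003  0.0002 -0.0003 -0.0002]
190 grip left edge [0.6809 0.0939] [ 0.0005 -0.0001  0.0001 -0.0006] head right edge [0.7334 0.049 ] [ 0.0006  0.0002 -0.0004 -0.0004]
215 grip left edge [0.6803 0.0931] [ 0.0002 -0.0001  0.0001 -0.0003] head right edge [0.7328 0.0509] [ 0.0002  0.0002 -0.0003 -0.0001]
235 grip left edge [0.68   0.0931] [ 0.0002 -0.0001  0.0001 -0.0002] head right edge [0.7317 0.0524] [ 0.0004 -0.0002  0.     -0.0003]
stand origin xs 0.72175 tcp now 0.6924961960316564
w5 [147, 146, 146]
w8 [158, 158, 157]
w10 [160, 159, 158]
w7 [153, 152, 152]
```

>>> {"api": "pendant", "payload": {
  "increments": [
    {},
    {},
    {},
    {},
    {},
    {},
    {}
  ],
  "aperture": 0.06,
  "grip_n": 6
}}

```text
time_s: 10.75
tcp_pos: [0.5867, -0.3697, 0.0742]
orientation: [0.0, 0.882, 0.471, -0.0]
wrist_force: [0.9, -0.4, 0.3]
opening: 0.0531
finger_force: 0.0
```

>>> {"api": "pendant", "payload": {
  "increments": [
    {"trans": [0,0.003,0.005]},
    {"trans": [0,0,0.004]},
    {"trans": [0,0,0.004]},
    {},
    {}
  ],
  "aperture": 0.06,
  "grip_n": 6
}}

```text
time_s: 11.17
tcp_pos: [0.5889, -0.3712, 0.0607]
orientation: [-0.0, 0.882, 0.471, -0.0]
wrist_force: [0.9, -1.0, 0.1]
opening: 0.0601
finger_force: 0.0
```

>>> {"api": "pendant", "payload": {
  "increments": [
    {},
    {},
    {},
    {},
    {}
  ],
  "aperture": 0.0,
  "grip_n": 6
}}

```text
time_s: 11.58
tcp_pos: [0.5889, -0.3712, 0.0614]
orientation: [-0.0, 0.882, 0.471, -0.0]
wrist_force: [-1.4, 2.0, 1.0]
opening: 0.0303
finger_force: 0.6
```

>>> {"api": "pendant", "payload": {
  "increments": [
    {},
    {}
  ],
  "aperture": 0.0,
  "grip_n": 6
}}

```text
time_s: 11.75
tcp_pos: [0.5891, -0.3714, 0.0615]
orientation: [-0.0, 0.882, 0.471, 0.0]
wrist_force: [-0.9, 0.1, 1.8]
opening: 0.0271
finger_force: 5.4
```

>>> {"api": "pendant", "payload": {
  "increments": [
    {"trans": [0,0.005,-0.003]},
    {"trans": [0,0.005,-0.003]},
    {"trans": [0,0.005,-0.003]},
    {}
  ],
  "aperture": 0.0,
  "grip_n": 6
}}

```text
time_s: 12.08
tcp_pos: [0.6033, -0.381, 0.0712]
orientation: [0.001, 0.882, 0.472, 0.0]
wrist_force: [0.1, -1.0, 0.4]
opening: 0.0226
finger_force: 6.0
```

>>> {"api": "pendant", "payload": {
  "increments": [
    {"trans": [0,0.005,-0.002]},
    {"trans": [0,0.005,-0.002]},
    {"trans": [0,0.005,-0.002]},
    {}
  ],
  "aperture": 0.0,
  "grip_n": 6
}}

```text
time_s: 12.42
tcp_pos: [0.6154, -0.3882, 0.0764]
orientation: [0.0, 0.882, 0.472, 0.0]
wrist_force: [-0.2, 0.1, 0.1]
opening: 0.0197
finger_force: 5.9
```

>>> {"api": "pendant", "payload": {
  "increments": [
    {"trans": [0,0.005,-0.003]},
    {"trans": [0,0.004,-0.004]},
    {},
    {}
  ],
  "aperture": 0.0,
  "grip_n": 10
}}

```text
time_s: 12.75
tcp_pos: [0.6218, -0.3931, 0.0834]
orientation: [0.0, 0.882, 0.471, 0.0]
wrist_force: [0.1, 0.3, -2.0]
opening: 0.0177
finger_force: 10.0
```

```bash
python3 - <<'E'
from h import *
snap('wrist','w11');s=load('w11')['im'].astype(int)
for v in (140,165,190,215,235):
    r=s[v,220:420]; m=np.where(r[:,0]>1.5*r[:,2]+8)[0]+220
    g=np.split(m,np.where(np.diff(m)>1)[0]+1); print(v,[(int(x[0]),int(x[-1])) for x in g if len(x)>2])
E
```

```text
140 [(301, 338)]
165 [(302, 338)]
190 [(302, 337)]
215 [(302, 337)]
235 [(303, 336)]
```

>>> {"api": "pendant", "payload": {
  "increments": [
    {},
    {},
    {}
  ],
  "aperture": 0.0,
  "grip_n": 60
}}

```text
time_s: 13.05
tcp_pos: [0.6214, -0.3928, 0.0832]
orientation: [-0.0, 0.882, 0.471, -0.0]
wrist_force: [-0.6, -0.5, -2.4]
opening: 0.0179
finger_force: 59.9
```

>>> {"api": "pendant", "payload": {
  "increments": [
    {"trans": [0,0,-0.01]},
    {"trans": [0,0,-0.02]},
    {"trans": [0,0,-0.035]},
    {"trans": [0,0,-0.035]},
    {"trans": [0,0,-0.035]},
    {"trans": [0,0,-0.035]},
    {}
  ]
}}

```text
time_s: 13.63
tcp_pos: [0.6236, -0.3963, 0.2629]
orientation: [0.006, 0.882, 0.471, 0.003]
wrist_force: [0.3, -1.4, -2.3]
opening: 0.0173
finger_force: 59.9
```

```bash
python3 - <<'E'
from h import *
np.set_printoptions(precision=4,suppress=True)
def sticks(f):
    s=load(f)['im'].astype(int);m=((s[:,:,0]>1.4*s[:,:,2]+15)&(s[:,:,0]>60)).astype(np.uint8)*255;m[:100]=0;m[260:]=0;m[:,:270]=0;m[:,460:]=0
    k,_=cv2.findContours(m,cv2.RETR_EXTERNAL,cv2.CHAIN_APPROX_NONE)
    R=[cv2.minAreaRect(x) for x in k if cv2.contourArea(x)>150];return sorted(R)
def ends(r):
    b=cv2.boxPoints(r);e=[(b[i]+b[(i+1)%4])/2 for i in range(4)]
    l=[np.linalg.norm(b[i]-b[(i+1)%4]) for i in range(4)];i=int(np.argmin(l[:2]));p=[e[i],e[i+2]];return sorted(p,key=lambda q:q[1])
w1,w2=load('w1'),load('w2')
A,B=sticks('w1'),None
print([(np.round(r[0]),np.round(r[1])) for r in A])
s=w2['im'].astype(int);m=((s[:,:,0]>1.4*s[:,:,2]+15)&(s[:,:,0]>60)).astype(np.uint8)*255;m[:,:230]=0;m[:,430:]=0;m[200:]=0
k,_=cv2.findContours(m,cv2.RETR_EXTERNAL,cv2.CHAIN_APPROX_NONE);B=sorted([cv2.minAreaRect(x) for x in k if cv2.contourArea(x)>120]);print([(np.round(r[0]),np.round(r[1])) for r in B])
for a,b in zip(A,B):
    P=[tri((w1,*p),(w2,*q)) for p,q in zip(ends(a),ends(b))]
    print([x[0] for x in P],[round(x[1][0],4) for x in P],'len',np.linalg.norm(P[0][0]-P[1][0]))
for z in (.06,.07,.08):
    C=np.array([plane(w1,*p,z) for p in ((258,88),(465,86),(446,256),(267,259))]);print(z,C[:,:2].tolist(),[np.linalg.norm(C[i]-C[(i+1)%4]) for i in range(4)])
E
```

```text
[(array([310., 189.]), array([78.,  9.])), (array([336., 178.]), array([78., 10.])), (array([385., 174.]), array([10., 81.])), (array([412., 170.]), array([10., 82.]))]
[(array([295.,  97.]), array([90., 11.])), (array([323.,  84.]), array([91., 10.])), (array([376.,  81.]), array([11., 93.])), (array([405.,  77.]), array([11., 93.]))]
[array([0.4895, 0.1996, 0.0604]), array([0.5249, 0.0851, 0.0631])] [np.float64(0.0002), np.float64(0.0)] len 0.11990379109919715
[array([0.529 , 0.2162, 0.0604]), array([0.5639, 0.101 , 0.0605])] [np.float64(0.0002), np.float64(0.0)] len 0.12033084251283162
[array([0.6377, 0.2213, 0.0608]), array([0.5984, 0.1066, 0.0587])] [np.float64(0.0001), np.float64(0.0002)] len 0.12119104743380321
[array([0.6734, 0.2282, 0.0582]), array([0.6441, 0.1106, 0.
[... 298 characters left out ...]
30573649351215), np.float64(0.2931356374508329), np.float64(0.2625853765435358)]
0.07 [[0.43823696040671994, 0.28815230131498554], [0.7214662797144327, 0.2909232890751812], [0.7235024989540912, 0.03359019108406028], [0.43674599858341384, 0.031277206411290726]] [np.float64(0.2832428740298288), np.float64(0.25734115393869633), np.float64(0.2867658285133268), np.float64(0.2568794218090285)]
0.08 [[0.44002917854031437, 0.2876187708370871], [0.7169672439045462, 0.2903282078096867], [0.7189582334612306, 0.038711141871610066], [0.4385713348259434, 0.036449534556168256]] [np.float64(0.2769513190009971), np.float64(0.25162494294227117), np.float64(0.2803960195758208), np.float64(0.25117346707452115)]
```

```bash
python3 - <<'E'
from h import *
np.set_printoptions(precision=4,suppress=True)
for f,v in (('w1',60),('w1',200),('w1',290),('w2',30),('w2',100)):
    c=load(f);g=cv2.cvtColor(c['im'],cv2.COLOR_RGB2GRAY).astype(int);r=cv2.GaussianBlur(g.astype(np.float32),(1,7),0)[v]
    d=r<16; u=np.where(d[470:600])[0]+470; 
    if len(u): print(f,v,u[0],u[-1],'foot',plane(c,u[0],v,0.)[:2], 'top at foot x: z', end=' '); o,dd=ray(c,u[-1],v);x0=plane(c,u[0],v,0.)[0];print(o[2]+dd[2]*(x0-o[0])/dd[0])
# griddle profile sampling on rib-top plane
c=load('w1');g=cv2.cvtColor(c['im'],cv2.COLOR_RGB2GRAY).astype(np.float32)
X=np.arange(.42,.76,.001)
for y in (.06,.07,.09,.25,.26,.265):
    P=np.array([proj(c,(x,y,.0535)) for x in X],np.float32);I=cv2.remap(g,P[:,:1],P[:,1:],cv2.INTER_LINEAR)[:,0]
    J=I-cv2.GaussianBlur(I[:,None],(1,33),0)[:,0];s=(X>.47)&(X<.70);ph=np.angle(np.sum(J[s]*np.exp(-2j*np.pi*X[s]/.016)));
    print(y,'rib phase x mod16mm',(-ph/2/np.pi*16)%16, 'amp',abs(np.sum(J[s]*np.exp(-2j*np.pi*X[s]/.016)))/s.sum())
    if y in(.09,.26): print(I[:60:2].astype(int).tolist(),I[-70::2].astype(int).tolist())
E
```

```text
w1 60 493 544 foot [0.794  0.3349] top at foot x: z 0.1228561199179225
w1 200 476 520 foot [0.7963 0.106 ] top at foot x: z 0.11813162556538825
w1 290 470 474 foot [ 0.8126 -0.0766] top at foot x: z 0.013911625552124218
w2 30 485 532 foot [0.7945 0.2475] top at foot x: z 0.11940155694542115
w2 100 477 521 foot [0.7942 0.1436] top at foot x: z 0.11725530604256151
0.06 rib phase x mod16mm 0.5726252226618092 amp 1.4441787277267888
0.07 rib phase x mod16mm 0.37615955542652596 amp 1.6466934509138633
0.09 rib phase x mod16mm 13.242005505048192 amp 1.1237153971588314
[244, 243, 242, 240, 235, 144, 56, 38, 39, 31, 17, 17, 41, 42, 43, 43, 43, 38, 33, 32, 31, 41, 43, 42, 42, 38, 33, 30, 31, 41] [35, 29, 31, 35, 32, 34, 35, 34, 34, 30, 32, 36, 32, 33, 30, 21, 14, 15, 20, 29, 36, 32, 26, 38, 46, 47, 47, 48, 48, 49, 52, 52, 52, 50, 47]
0.25 rib phase x mod16mm 14.586427300025054 amp 2.8143456143318892
0.26 rib phase x mod16mm 14.475703029578819 amp 2.57507812837444
[246, 246, 245, 239, 172, 55, 45, 49, 32, 16, 26, 52, 62, 63, 63, 62, 52, 38, 45, 43, 59, 63, 63, 62, 50, 44, 44, 42, 60, 61] [33, 39, 36, 33, 38, 38, 38, 37, 33, 37, 39, 33, 37, 34, 22, 14, 15, 19, 33, 56, 40, 29, 44, 46, 45, 47, 46, 46, 47, 48, 49, 50, 51, 51, 50]
0.265 rib phase x mod16mm 14.267301620680236 amp 2.743376106793001
```

>>> {"api": "pendant", "payload": {
  "increments": [
    {"trans": [0,0,-0.01],"yaw": -0.12},
    {"trans": [0,0,-0.01],"yaw": -0.12},
    {"yaw": -0.12},
    {"yaw": -0.12},
    {"yaw": -0.12},
    {}
  ]
}}

```text
time_s: 14.13
tcp_pos: [0.6212, -0.3933, 0.2739]
orientation: [0.0, 0.702, 0.712, 0.0]
wrist_force: [0.6, 0.3, -2.6]
opening: 0.0173
finger_force: 59.9
```

>>> {"api": "pendant", "payload": {
  "increments": [
    {"trans": [0.035,0.005,0]},
    {"trans": [0.035,0.005,0]},
    {"trans": [0.035,0.005,0]},
    {"trans": [0.035,0.005,0]},
    {"trans": [0.035,0.005,0]},
    {"trans": [0.035,0.005,0]},
    {"trans": [0.035,0.005,0]},
    {"trans": [0.035,0.005,0]}
  ]
}}

```text
time_s: 14.8
tcp_pos: [0.6583, -0.111, 0.2736]
orientation: [-0.0, 0.705, 0.709, 0.0]
wrist_force: [1.1, 0.3, -1.8]
opening: 0.0173
finger_force: 59.9
```

>>> {"api": "pendant", "payload": {
  "increments": [
    {"trans": [0.035,0.005,0]},
    {"trans": [0.035,0.005,0]},
    {"trans": [0.035,0.005,0]},
    {"trans": [0.035,0.005,0]},
    {"trans": [0.035,0.005,0]},
    {"trans": [0.035,0.005,0]},
    {"trans": [0.035,0.005,0]},
    {}
  ]
}}

```text
time_s: 15.47
tcp_pos: [0.6906, 0.1444, 0.2721]
orientation: [-0.002, 0.7, 0.714, 0.001]
wrist_force: [-1.3, 2.2, -2.7]
opening: 0.0173
finger_force: 59.9
```

>>> {"api": "pendant", "payload": {
  "increments": [
    {},
    {}
  ]
}}

```text
time_s: 15.63
tcp_pos: [0.6907, 0.132, 0.2733]
orientation: [0.0, 0.704, 0.71, -0.0]
wrist_force: [0.6, -0.3, -1.9]
opening: 0.0173
finger_force: 59.9
```

```bash
python3 - <<'E'
from h import *
s=manip.read_state();print(s['tcp_pos'],s['orientation'],s['wrist_force'])
snap('wrist','w12');c=load('w12');s=c['im'].astype(int)
for v in (120,140,165,190,215,235):
    r=s[v,220:420]; m=np.where(r[:,0]>1.5*r[:,2]+8)[0]+220
    g=np.split(m,np.where(np.diff(m)>1)[0]+1); print(v,[(int(x[0]),int(x[-1])) for x in g if len(x)>2])
E
```

```text
[0.69068358 0.13201516 0.27328344] [ 3.09338910e-04  7.04199184e-01  7.10002250e-01 -4.67994599e-04] [ 0.63382833 -0.29264096 -1.89302897]
120 [(264, 276), (294, 336)]
140 [(259, 270), (289, 339)]
165 [(251, 262), (283, 294), (301, 338)]
190 [(220, 226), (248, 252), (301, 338)]
215 [(302, 337)]
235 [(303, 337)]
```

>>> {"api": "pendant", "payload": {
  "increments": [
    {"trans": [0.026,0.015,0]},
    {},
    {"trans": [0,0,0.035]},
    {"trans": [0,0,0.035]},
    {"trans": [0,0,0.035]},
    {"trans": [0,0,0.035]},
    {},
    {}
  ]
}}

```text
time_s: 16.35
tcp_pos: [0.7045, 0.1571, 0.1325]
orientation: [-0.001, 0.704, 0.71, -0.002]
wrist_force: [-0.3, 0.1, -2.2]
opening: 0.0175
finger_force: 59.9
```

>>> {"api": "pendant", "payload": {
  "increments": [
    {"trans": [0,0,0.004]},
    {"trans": [0,0,0.004]},
    {}
  ]
}}

```text
time_s: 16.6
tcp_pos: [0.7065, 0.1588, 0.127]
orientation: [0.001, 0.703, 0.711, 0.001]
wrist_force: [-0.6, 0.1, -2.3]
opening: 0.0173
finger_force: 59.9
```

>>> {"api": "pendant", "payload": {
  "increments": [
    {"trans": [0,0,0.003]},
    {}
  ]
}}

```text
time_s: 16.77
tcp_pos: [0.7058, 0.1591, 0.1229]
orientation: [0.0, 0.703, 0.711, 0.0]
wrist_force: [-0.3, 0.4, -1.9]
opening: 0.0173
finger_force: 59.9
```

>>> {"api": "pendant", "payload": {
  "increments": [
    {"trans": [0,0,0.003]},
    {}
  ]
}}

```text
time_s: 16.93
tcp_pos: [0.7068, 0.1592, 0.1221]
orientation: [0.0, 0.703, 0.711, 0.001]
wrist_force: [-3.6, 0.1, 9.7]
opening: 0.0175
finger_force: 59.9
```

>>> {"api": "pendant", "payload": {
  "increments": [
    {"trans": [0,0,-0.0045]},
    {"trans": [0,-0.006,0]},
    {"trans": [0,-0.008,0]},
    {"trans": [0,-0.008,0]},
    {"trans": [0,-0.008,0]},
    {"trans": [0,-0.008,0]},
    {"trans": [0,-0.008,0]},
    {"trans": [0,-0.008,0]}
  ]
}}

```text
time_s: 17.6
tcp_pos: [0.6517, 0.1584, 0.1243]
orientation: [0.001, 0.703, 0.711, 0.001]
wrist_force: [7.5, 0.6, 1.2]
opening: 0.0174
finger_force: 60.1
```

>>> {"api": "pendant", "payload": {
  "increments": [
    {"trans": [0,-0.008,0]},
    {"trans": [0,-0.008,0]},
    {"trans": [0,-0.008,0]},
    {"trans": [0,-0.008,0]},
    {"trans": [0,-0.008,0]},
    {"trans": [0,-0.008,0]},
    {"trans": [0,-0.008,0]},
    {"trans": [0,-0.008,0]}
  ]
}}

```text
time_s: 18.27
tcp_pos: [0.5878, 0.1576, 0.1242]
orientation: [0.001, 0.703, 0.711, 0.001]
wrist_force: [7.5, 0.0, 3.6]
opening: 0.0173
finger_force: 60.4
```

>>> {"api": "pendant", "payload": {
  "increments": [
    {"trans": [0,-0.008,0]},
    {"trans": [0,-0.008,0]},
    {"trans": [0,-0.008,0]},
    {"trans": [0,-0.008,0]},
    {}
  ]
}}

```text
time_s: 18.68
tcp_pos: [0.5533, 0.1573, 0.1236]
orientation: [-0.001, 0.703, 0.711, -0.001]
wrist_force: [0.7, -0.1, -2.7]
opening: 0.0174
finger_force: 59.9
```

```bash
python3 - <<'E'
from h import *
np.set_printoptions(precision=4,suppress=True)
for n in('scene','side','wrist'): snap(n,n+'13')
c=load('wrist13');s=c['im'].astype(int)
m=((s[:,:,0]>1.4*s[:,:,2]+12)&(s[:,:,0]>45)).astype(np.uint8)*255
k,_=cv2.findContours(m,cv2.RETR_EXTERNAL,cv2.CHAIN_APPROX_NONE)
for x in k:
    if cv2.contourArea(x)>100:
        b=cv2.minAreaRect(x);print(np.round(b[0]),np.round(b[1]),round(b[2]),cv2.contourArea(x),plane(c,*b[0],.06)[:2])
E
```

```text
[306. 390.] [ 19. 328.] 90 4229.5 [ 0.5432 -0.0438]
[ 50. 347.] [121.  94.] 73 5037.0 [ 0.2711 -0.0011]
[588. 348.] [ 97. 124.] 16 5289.5 [0.8406 0.0051]
[303. 247.] [254. 113.] 80 16439.5 [0.5406 0.1215]
```

>>> {"api": "pendant", "payload": {
  "increments": [
    {"trans": [0,-0.006,0]},
    {"trans": [0,-0.006,0]},
    {"trans": [0,-0.006,0]},
    {"trans": [0,-0.006,0]},
    {"trans": [0,-0.006,0]},
    {}
  ]
}}

```text
time_s: 19.33
tcp_pos: [0.525, 0.157, 0.1243]
orientation: [-0.0, 0.703, 0.711, 0.0]
wrist_force: [0.6, -0.8, 0.4]
opening: 0.0174
finger_force: 60.0
```

>>> {"api": "pendant", "payload": {
  "increments": [
    {"trans": [0,-0.004,0]},
    {"trans": [0,-0.004,0]},
    {}
  ]
}}

```text
time_s: 19.58
tcp_pos: [0.5157, 0.1568, 0.1233]
orientation: [-0.001, 0.703, 0.711, -0.001]
wrist_force: [-0.4, 0.1, -1.8]
opening: 0.0177
finger_force: 59.9
```

>>> {"api": "pendant", "payload": {
  "increments": [
    {"trans": [0,-0.004,0]},
    {}
  ]
}}

```text
time_s: 19.75
tcp_pos: [0.5124, 0.1567, 0.1235]
orientation: [-0.0, 0.703, 0.711, -0.001]
wrist_force: [-0.3, -0.4, -2.4]
opening: 0.0175
finger_force: 59.9
```

```bash
python3 - <<'E'
from h import *
np.set_printoptions(precision=4,suppress=True)
for n in('scene','wrist'): snap(n,n+'14')
c=load('wrist14');s=c['im'].astype(int)
for v in range(60,260,20):
    r=s[v,180:420]; m=np.where((r[:,0]>1.5*r[:,2]+8))[0]+180
    g=np.split(m,np.where(np.diff(m)>1)[0]+1); print(v,[(int(x[0]),int(x[-1])) for x in g if len(x)>2])
print(proj(c,(.441,.16,.055)),proj(c,(.448,.20,.06)),proj(c,(.49,.2,.06)))
E
```

```text
60 []
80 []
100 []
120 [(298, 336)]
140 [(263, 271), (276, 338)]
160 [(245, 256), (259, 338)]
180 [(243, 338)]
200 [(245, 337)]
220 [(246, 337)]
240 [(248, 349)]
(np.float64(234.30818567248076), np.float64(201.8419337893221)) (np.float64(238.1196060999951), np.float64(156.12943802081816)) (np.float64(290.2925771156284), np.float64(156.56550901112553))
```

>>> {"api": "pendant", "payload": {
  "increments": [
    {"trans": [0,-0.004,0]},
    {}
  ]
}}

```text
time_s: 20.02
tcp_pos: [0.51, 0.1568, 0.1242]
orientation: [0.0, 0.703, 0.711, 0.001]
wrist_force: [-0.0, -0.1, -0.9]
opening: 0.0174
finger_force: 60.0
```

>>> {"api": "pendant", "payload": {
  "increments": [
    {"trans": [0,-0.003,0]},
    {}
  ]
}}

```text
time_s: 20.18
tcp_pos: [0.5059, 0.1567, 0.1238]
orientation: [-0.0, 0.703, 0.711, -0.0]
wrist_force: [0.5, 1.1, -2.4]
opening: 0.0172
finger_force: 59.9
```

```bash
python3 - <<'E'
from h import *
np.set_printoptions(precision=4,suppress=True)
snap('wrist','wrist15')
c=load('wrist15');s=c['im'].astype(int)
for v in range(110,250,15):
    r=s[v,180:420]; m=np.where((r[:,0]>1.5*r[:,2]+8))[0]+180
    g=np.split(m,np.where(np.diff(m)>1)[0]+1); print(v,[(int(x[0]),int(x[-1])) for x in g if len(x)>2], plane(c,m[0],v,.058)[:2] if len(m) else '', s[v,236:304:3,0].tolist())
E
```

```text
110 []  [13, 49, 50, 51, 50, 50, 30, 44, 39, 50, 49, 50, 43, 41, 28, 49, 50, 49, 50, 29, 57, 30, 49]
125 [(296, 338)] [0.4877 0.2246] [13, 33, 49, 48, 48, 48, 34, 52, 28, 48, 48, 49, 47, 36, 32, 45, 48, 48, 49, 33, 123, 218, 146]
140 [(263, 271), (276, 338)] [0.4613 0.2127] [14, 19, 47, 47, 47, 48, 41, 50, 26, 132, 214, 193, 48, 33, 201, 231, 240, 226, 190, 88, 207, 233, 146]
155 [(244, 251), (260, 338)] [0.4454 0.2005] [14, 14, 52, 128, 124, 48, 38, 31, 164, 227, 239, 234, 201, 121, 190, 230, 242, 228, 196, 106, 88, 92, 138]
170 [(239, 256), (260, 338)] [0.4406 0.1882] [13, 55, 98, 101, 101, 98, 93, 24, 63, 98, 101, 103, 99, 93, 91, 99, 102, 101, 97, 86, 95, 99, 79]
185 [(240, 257), (261, 338)] [0.4407 0.1755] [16, 19, 89, 93, 96, 91, 87, 46, 21, 96, 100, 101, 99, 94, 85, 98, 102, 93, 97, 85, 93, 100, 73]
200 [(241, 258), (262, 337)] [0.4407 0.1625] [19, 11, 84, 100, 101, 100, 97, 85, 15, 95, 94, 99, 99, 93, 69, 98, 100, 101, 98, 92, 91, 99, 72]
215 [(243, 259), (263, 337)] [0.4416 0.1491] [19, 13, 37, 99, 100, 101, 98, 92, 18, 70, 99, 100, 100, 96, 87, 96, 100, 101, 97, 90, 86, 93, 73]
230 [(244, 259), (264, 337)] [0.4416 0.1353] [19, 18, 12, 94, 100, 101, 98, 94, 34, 37, 98, 101, 100, 98, 90, 95, 99, 101, 99, 95, 70, 90, 79]
245 [(245, 261), (265, 299), (303, 334), (338, 351)] [0.4416 0.121 ] [18, 18, 12, 76, 98, 98, 98, 97, 84, 16, 96, 100, 101, 99, 92, 91, 99, 51, 51, 51, 52, 48, 31]
```

>>> {"api": "pendant", "payload": {
  "increments": [
    {"trans": [0,0.003,0]},
    {"trans": [0,0.003,0]},
    {"trans": [0,0.004,0]},
    {"trans": [0,0.005,0]},
    {"trans": [0,0.005,0]},
    {"trans": [0,0.01,0]},
    {},
    {}
  ]
}}

```text
time_s: 20.9
tcp_pos: [0.5367, 0.1571, 0.1239]
orientation: [-0.0, 0.703, 0.711, -0.0]
wrist_force: [-3.2, 0.1, 3.4]
opening: 0.0177
finger_force: 60.0
```

```bash
cat > look.py <<'E'
from h import *
import sys
np.set_printoptions(precision=4,suppress=True)
f=sys.argv[1];snap('wrist',f);c=load(f);s=cv2.GaussianBlur(c['im'],(1,5),0).astype(int)
t=manip.read_state();print(t['time_s'],t['tcp_pos'])
for y in (.20,.19,.16,.13,.12):
    X=np.arange(.436,.53,.0005);P=np.array([proj(c,(x,y,.062)) for x in X],np.float32)
    I=cv2.remap(c['im'].astype(np.float32),P[:,:1],P[:,1:],cv2.INTER_LINEAR)[:,0]
    m=np.where(I[:,0]>1.5*I[:,2]+8)[0];g=np.split(m,np.where(np.diff(m)>1)[0]+1)
    print(y,[(round(float(X[x[0]]),4),round(float(X[x[-1]]),4)) for x in g if len(x)>3],I[::4,0].astype(int).tolist())
E
python3 look.py w16
```

```text
20.95 [0.5367 0.157  0.124 ]
0.2 [(0.4455, 0.453), (0.459, 0.5015), (0.5145, 0.53)] [54, 31, 14, 12, 14, 121, 213, 193, 129, 25, 18, 23, 107, 142, 147, 147, 132, 111, 90, 109, 124, 132, 125, 114, 101, 79, 65, 92, 94, 95, 94, 92, 88, 28, 15, 14, 14, 17, 17, 29, 137, 173, 134, 139, 141, 91, 82, 81]
0.19 [(0.442, 0.4565), (0.459, 0.5015), (0.515, 0.53)] [21, 16, 13, 47, 98, 101, 102, 100, 98, 93, 75, 23, 88, 98, 99, 102, 99, 96, 91, 95, 100, 101, 101, 99, 96, 80, 63, 97, 101, 102, 101, 97, 92, 35, 14, 15, 13, 15, 15, 21, 79, 84, 80, 77, 113, 90, 99, 102]
0.16 [(0.4425, 0.457), (0.4595, 0.502), (0.5155, 0.53)] [20, 17, 13, 30, 94, 99, 100, 98, 94, 89, 75, 20, 79, 100, 101, 101, 100, 97, 91, 90, 100, 101, 101, 99, 96, 89, 53, 98, 100, 101, 100, 98, 94, 51, 13, 14, 14, 15, 16, 16, 66, 82, 80, 73, 78, 88, 88, 87]
0.13 [(0.4425, 0.4575), (0.46, 0.502), (0.515, 0.53)] [18, 17, 12, 24, 89, 99, 100, 98, 95, 89, 81, 29, 56, 98, 100, 101, 100, 96, 93, 89, 98, 101, 101, 100, 98, 92, 52, 93, 99, 100, 101, 99, 95, 61, 14, 13, 15, 18, 26, 35, 52, 65, 73, 75, 74, 83, 88, 88]
0.12 [(0.443, 0.4575), (0.4595, 0.502), (0.5085, 0.5205), (0.5235, 0.53)] [18, 18, 13, 21, 91, 99, 101, 100, 99, 95, 88, 36, 60, 91, 95, 95, 94, 91, 86, 87, 98, 100, 101, 100, 97, 92, 51, 95, 100, 101, 101, 98, 95, 66, 23, 24, 42, 51, 51, 51, 50, 51, 47, 17, 70, 80, 83, 87]
```

>>> {"api": "pendant", "payload": {
  "increments": [
    {"trans": [0,0,-0.02]},
    {"trans": [0,0,-0.03]},
    {"trans": [0,0,-0.035]},
    {"trans": [0,0,-0.035]},
    {"trans": [0,0.02,-0.03]},
    {"trans": [0,0.03,0]},
    {},
    {}
  ]
}}

```text
time_s: 21.62
tcp_pos: [0.5876, 0.1573, 0.2735]
orientation: [0.001, 0.704, 0.711, 0.0]
wrist_force: [-1.1, -0.6, -2.0]
opening: 0.0171
finger_force: 59.6
```

```bash
cat > look2.py <<'E'
from h import *
import sys
np.set_printoptions(precision=4,suppress=True)
f=sys.argv[1];snap('wrist',f);c=load(f);t=manip.read_state();print(t['time_s'],t['tcp_pos'])
im=c['im'].astype(np.float32)
def prof(y,z,a,b):
    X=np.arange(a,b,.0005);P=np.array([proj(c,(x,y,z)) for x in X],np.float32);return X,cv2.remap(im,P[:,:1],P[:,1:],cv2.INTER_LINEAR)[:,0]
for y in (.20,.18,.16,.14,.12):
    X,I=prof(y,.0585,.43,.53);m=np.where(I[:,0]>1.5*I[:,2]+8)[0];g=np.split(m,np.where(np.diff(m)>1)[0]+1)
    print(y,[(round(float(X[x[0]]),4),round(float(X[x[-1]]),4)) for x in g if len(x)>3],I[::4,0].astype(int).tolist())
for y in (.245,.25,.255,.08,.075):
    X,I=prof(y,.0525,.432,.56);print('ribs',y,I[::4,0].astype(int).tolist())
s=im;m=((s[:,:,0]>1.4*s[:,:,2]+12)&(s[:,:,0]>45)).astype(np.uint8)*255
k,_=cv2.findContours(m,cv2.RETR_EXTERNAL,cv2.CHAIN_APPROX_NONE)
for x in k:
    if cv2.contourArea(x)>100:
        b=x[:,0];lo,hi=b[:,1].min(),b[:,1].max();print('blob',b[:,0].min(),b[:,0].max(),lo,hi,plane(c,b[:,0].mean(),lo,.0585)[:2],plane(c,b[:,0].mean(),hi,.0585)[:2])
E
python3 look2.py w17
```

```text
21.6667 [0.5864 0.1571 0.273 ]
0.2 [(0.4435, 0.452), (0.4575, 0.5015)] [68, 43, 54, 41, 19, 13, 13, 84, 180, 189, 145, 55, 37, 40, 121, 219, 235, 243, 230, 200, 157, 150, 214, 233, 235, 225, 196, 152, 100, 173, 218, 226, 224, 205, 172, 120, 45, 33, 41, 31, 41, 42, 41, 41, 34, 45, 35, 35, 41, 41, 36]
0.18 [(0.4405, 0.4555), (0.458, 0.5015)] [15, 17, 19, 16, 13, 31, 89, 99, 102, 101, 97, 94, 82, 37, 54, 95, 100, 101, 100, 97, 93, 91, 97, 100, 101, 101, 98, 92, 71, 80, 99, 101, 102, 99, 96, 85, 38, 14, 14, 13, 15, 18, 15, 16, 15, 15, 15, 15, 16, 16, 16]
0.16 [(0.441, 0.4565), (0.458, 0.502)] [15, 17, 20, 19, 13, 22, 77, 98, 100, 100, 97, 94, 84, 46, 52, 95, 101, 101, 100, 98, 93, 91, 96, 100, 102, 100, 98, 94, 72, 79, 98, 100, 101, 99, 97, 88, 46, 16, 15, 14, 16, 16, 15, 15, 15, 15, 15, 14, 15, 15, 15]
0.14 [(0.441, 0.4565), (0.4575, 0.502)] [50, 18, 17, 18, 13, 28, 84, 99, 101, 101, 98, 95, 89, 58, 51, 87, 93, 96, 95, 93, 90, 89, 96,
[... 1504 characters left out ...]
3, 33, 28, 32, 35, 35, 36, 34, 31, 32, 28, 34, 35, 36, 35, 32, 29, 33, 27, 33, 35, 36, 35, 35, 31, 32, 28, 34, 35, 35, 36, 32, 29, 33, 28, 35, 36, 35, 35, 32, 32, 31, 28, 35, 35, 35, 36, 32, 31, 32, 30, 40, 68]
blob 143 470 380 399 [ 0.5744 -0.194 ] [ 0.5744 -0.2376]
blob 496 639 282 394 [ 0.9812 -0.0084] [ 1.0563 -0.2454]
blob 0 113 282 394 [ 0.1912 -0.0161] [ 0.1196 -0.2541]
blob 598 639 255 317 [1.0588 0.0364] [ 1.1012 -0.0786]
blob 338 366 239 366 [0.6366 0.063 ] [ 0.6473 -0.1633]
blob 203 221 137 226 [0.4533 0.2013] [0.4427 0.0803]
blob 271 335 117 366 [0.5694 0.2264] [ 0.5678 -0.1637]
blob 216 253 115 217 [0.4842 0.2284] [0.4755 0.0939]
blob 134 211 0 39 [0.4147 0.3591] [0.4109 0.3167]
```

>>> {"api": "pendant", "payload": {
  "increments": [
    {"trans": [-0.037,0.002,0]},
    {"trans": [-0.037,0.002,0]},
    {"trans": [-0.037,0.002,0]},
    {"trans": [-0.037,0.002,0]},
    {"trans": [-0.037,0.002,0]},
    {"trans": [-0.037,0.002,0]},
    {"trans": [-0.037,0.002,0]},
    {"trans": [-0.037,0.002,0]}
  ]
}}

```text
time_s: 22.33
tcp_pos: [0.6045, -0.1394, 0.2731]
orientation: [-0.001, 0.703, 0.711, -0.0]
wrist_force: [0.6, 0.8, -1.7]
opening: 0.0176
finger_force: 59.6
```

>>> {"api": "pendant", "payload": {
  "increments": [
    {"trans": [-0.037,0.002,0]},
    {"trans": [-0.037,0.002,0]},
    {"trans": [-0.037,0.002,0]},
    {"trans": [-0.037,0.002,0]},
    {"trans": [-0.037,0.002,0]},
    {"trans": [-0.037,0.002,0]},
    {"trans": [-0.037,0.002,0]},
    {}
  ]
}}

```text
time_s: 23.0
tcp_pos: [0.6178, -0.4058, 0.2726]
orientation: [0.001, 0.707, 0.707, -0.003]
wrist_force: [-2.1, -0.9, -3.1]
opening: 0.0176
finger_force: 59.6
```

>>> {"api": "pendant", "payload": {
  "increments": [
    {"yaw": 0.12},
    {"yaw": 0.12},
    {"yaw": 0.12},
    {"yaw": 0.12},
    {"yaw": 0.12},
    {},
    {}
  ]
}}

```text
time_s: 23.58
tcp_pos: [0.6222, -0.3963, 0.273]
orientation: [-0.0, 0.881, 0.473, -0.0]
wrist_force: [-0.3, 0.3, -1.6]
opening: 0.0174
finger_force: 59.6
```

```bash
cat > st.py <<'E'
from h import *
import sys
np.set_printoptions(precision=4,suppress=True)
t=manip.read_state();p=t['tcp_pos'];q=t['orientation'];a=2*np.arctan2(q[2],q[1])-np.pi/2
# tool y at angle -a' : tool x angle = 2*atan2
ax=2*np.arctan2(q[2],q[1]);tx=np.array([np.cos(ax),np.sin(ax)]);ty=np.array([np.sin(ax),-np.cos(ax)])
d=np.array([.6214,-.3928])-p[:2];print(p,'tool-y deg',np.degrees(ax)-90,'to P0: tx %.4f ty %.4f dz %.4f'%(d@tx,d@ty,p[2]-.0832),t['wrist_force'],t['opening'])
snap('wrist',sys.argv[1]);s=load(sys.argv[1])['im'].astype(int)
for v in (140,190,235):
    r=s[v,220:420]; m=np.where(r[:,0]>1.5*r[:,2]+8)[0]+220
    g=np.split(m,np.where(np.diff(m)>1)[0]+1); print(v,[(int(x[0]),int(x[-1])) for x in g if len(x)>2])
E
python3 st.py w18
```

```text
[ 0.6222 -0.3963  0.273 ] tool-y deg -33.55639397924763 to P0: tx 0.0025 ty -0.0026 dz 0.1898 [-0.3331  0.2963 -1.6143] 0.01744877074592514
140 [(296, 332)]
190 [(297, 334)]
235 [(298, 334)]
```

>>> {"api": "pendant", "payload": {
  "increments": [
    {"trans": [0.0025,0.0074,0]},
    {"trans": [0,0,0.035]},
    {"trans": [0,0,0.035]},
    {"trans": [0,0,0.03]},
    {},
    {}
  ]
}}

```text
time_s: 24.13
tcp_pos: [0.63, -0.3983, 0.1727]
orientation: [-0.001, 0.882, 0.472, -0.001]
wrist_force: [0.2, 0.6, -1.8]
opening: 0.0174
finger_force: 59.6
```

```bash
python3 st.py w19
```

```text
[ 0.63   -0.3983  0.1727] tool-y deg -33.66620803339225 to P0: tx -0.0002 ty -0.0102 dz 0.0895 [ 0.2246  0.5583 -1.7587] 0.017380602740345218
140 [(296, 332)]
190 [(297, 334)]
235 [(299, 334)]
```

>>> {"api": "pendant", "payload": {
  "increments": [
    {"trans": [0,0,0.02]},
    {"trans": [0,0,0.02]},
    {"trans": [0,0,0.02]},
    {"trans": [0,0,0.012]},
    {},
    {}
  ]
}}

```text
time_s: 24.68
tcp_pos: [0.6309, -0.3997, 0.1034]
orientation: [0.001, 0.882, 0.472, 0.0]
wrist_force: [0.7, -0.7, -1.9]
opening: 0.0177
finger_force: 59.6
```

>>> {"api": "pendant", "payload": {
  "increments": [
    {"trans": [0,0,0.005]},
    {"trans": [0,0,0.005]},
    {}
  ]
}}

```text
time_s: 24.93
tcp_pos: [0.6303, -0.399, 0.0918]
orientation: [-0.0, 0.882, 0.471, 0.0]
wrist_force: [0.0, 1.1, -2.9]
opening: 0.0175
finger_force: 59.6
```

>>> {"api": "pendant", "payload": {
  "increments": [
    {"trans": [0,0,0.004]},
    {}
  ]
}}

```text
time_s: 25.1
tcp_pos: [0.6301, -0.3988, 0.0874]
orientation: [-0.0, 0.882, 0.471, -0.0]
wrist_force: [0.1, 0.1, -2.7]
opening: 0.0174
finger_force: 59.6
```

>>> {"api": "pendant", "payload": {
  "increments": [
    {"trans": [0,0,0.003]},
    {}
  ]
}}

```text
time_s: 25.27
tcp_pos: [0.63, -0.3988, 0.0843]
orientation: [-0.0, 0.882, 0.471, -0.0]
wrist_force: [0.1, 0.3, -2.1]
opening: 0.0178
finger_force: 59.6
```

>>> {"api": "pendant", "payload": {
  "increments": [
    {"trans": [0,0,0.002]},
    {}
  ]
}}

```text
time_s: 25.43
tcp_pos: [0.6301, -0.3989, 0.0825]
orientation: [-0.0, 0.882, 0.471, -0.0]
wrist_force: [-0.0, 0.7, -2.9]
opening: 0.0178
finger_force: 59.6
```

>>> {"api": "pendant", "payload": {
  "increments": [
    {"trans": [0,0,0.002]},
    {}
  ]
}}

```text
time_s: 25.6
tcp_pos: [0.6301, -0.3989, 0.0805]
orientation: [-0.0, 0.882, 0.471, -0.0]
wrist_force: [-0.1, -0.2, -2.8]
opening: 0.017
finger_force: 59.6
```

>>> {"api": "pendant", "payload": {
  "increments": [
    {"trans": [0,0,0.002]},
    {}
  ]
}}

```text
time_s: 25.77
tcp_pos: [0.6305, -0.3993, 0.0792]
orientation: [0.0, 0.882, 0.471, 0.0]
wrist_force: [-0.5, -0.5, -0.1]
opening: 0.0174
finger_force: 59.7
```

>>> {"api": "pendant", "payload": {
  "increments": [
    {"trans": [0,0,0.002]},
    {}
  ]
}}

```text
time_s: 25.93
tcp_pos: [0.6311, -0.3997, 0.0788]
orientation: [0.001, 0.882, 0.472, 0.001]
wrist_force: [-1.0, 1.7, 6.9]
opening: 0.0172
finger_force: 60.2
```

>>> {"api": "pendant", "payload": {
  "increments": [
    {"trans": [0,0,-0.001]},
    {},
    {}
  ],
  "aperture": 0.0,
  "grip_n": 8
}}

```text
time_s: 26.18
tcp_pos: [0.6301, -0.3994, 0.0784]
orientation: [0.0, 0.882, 0.471, 0.0]
wrist_force: [-1.8, 1.3, 3.8]
opening: 0.0185
finger_force: 8.4
```

>>> {"api": "pendant", "payload": {
  "increments": [
    {"trans": [0,-0.004,0]},
    {"trans": [0,-0.004,0]},
    {"trans": [0,-0.004,0]},
    {}
  ],
  "aperture": 0.0225,
  "grip_n": 8
}}

```text
time_s: 26.52
tcp_pos: [0.6194, -0.3917, 0.0775]
orientation: [-0.001, 0.882, 0.471, -0.0]
wrist_force: [0.0, -0.7, 0.0]
opening: 0.0227
finger_force: 0.0
```

>>> {"api": "pendant", "payload": {
  "increments": [
    {"trans": [0,-0.004,0.0007]},
    {"trans": [0,-0.004,0.0008]},
    {"trans": [0,-0.004,0.0008]},
    {}
  ],
  "aperture": 0.026,
  "grip_n": 8
}}

```text
time_s: 26.85
tcp_pos: [0.6094, -0.3851, 0.0752]
orientation: [-0.001, 0.882, 0.471, -0.0]
wrist_force: [0.4, 0.5, -0.0]
opening: 0.0261
finger_force: 0.0
```

>>> {"api": "pendant", "payload": {
  "increments": [
    {"trans": [0,-0.004,0.0013]},
    {"trans": [0,-0.004,0.0013]},
    {"trans": [0,-0.004,0.0014]},
    {}
  ],
  "aperture": 0.030,
  "grip_n": 8
}}

```text
time_s: 27.18
tcp_pos: [0.5993, -0.3784, 0.0711]
orientation: [-0.001, 0.882, 0.471, -0.0]
wrist_force: [-0.4, 0.2, -0.1]
opening: 0.0299
finger_force: 0.1
```

```bash
python3 st.py w20
```

```text
[ 0.5993 -0.3784  0.0711] tool-y deg -33.76562049462405 to P0: tx 0.0003 ty 0.0263 dz -0.0121 [-0.4492  0.203  -0.1091] 0.029935766064285264
140 [(318, 357)]
190 [(295, 355)]
235 [(295, 353)]
```

>>> {"api": "pendant", "payload": {
  "increments": [
    {"trans": [0,-0.004,0.0022]},
    {"trans": [0,-0.004,0.0022]},
    {"trans": [0,-0.003,0.002]},
    {}
  ],
  "aperture": 0.034,
  "grip_n": 8
}}

```text
time_s: 27.57
tcp_pos: [0.5903, -0.3723, 0.0645]
orientation: [-0.001, 0.882, 0.471, -0.0]
wrist_force: [-0.5, -0.4, -0.1]
opening: 0.0341
finger_force: 0.0
```

>>> {"api": "pendant", "payload": {
  "increments": [
    {"trans": [0,-0.002,0.0012]},
    {"trans": [0,-0.001,0]},
    {}
  ],
  "aperture": 0.038,
  "grip_n": 8
}}

```text
time_s: 27.82
tcp_pos: [0.5885, -0.3712, 0.0639]
orientation: [-0.0, 0.882, 0.471, -0.0]
wrist_force: [0.1, -0.0, -0.9]
opening: 0.038
finger_force: 0.0
```

>>> {"api": "pendant", "payload": {
  "increments": [
    {},
    {},
    {},
    {}
  ],
  "aperture": 0.05,
  "grip_n": 8
}}

```text
time_s: 28.15
tcp_pos: [0.5887, -0.3714, 0.064]
orientation: [0.0, 0.882, 0.471, 0.0]
wrist_force: [-0.0, -0.7, -0.5]
opening: 0.0499
finger_force: 0.0
```

```bash
python3 st.py w21
```

```text
[ 0.5887 -0.3714  0.064 ] tool-y deg -33.74899740204984 to P0: tx 0.0003 ty 0.0391 dz -0.0192 [-0.0111 -0.705  -0.4943] 0.04994546762437283
140 [(337, 378)]
190 [(310, 374)]
235 [(309, 370)]
```

>>> {"api": "pendant", "payload": {
  "increments": [
    {},
    {},
    {},
    {},
    {},
    {}
  ],
  "aperture": 0.088,
  "grip_n": 8
}}

```text
time_s: 28.7
tcp_pos: [0.5886, -0.3713, 0.0639]
orientation: [-0.0, 0.882, 0.471, 0.0]
wrist_force: [0.5, 0.4, -0.6]
opening: 0.0862
finger_force: 0.0
```

>>> {"api": "pendant", "payload": {
  "increments": [
    {"trans": [0,0,-0.02]},
    {"trans": [0,0,-0.035]},
    {"trans": [0.0025,-0.0022,-0.0295]},
    {},
    {}
  ]
}}

```text
time_s: 29.12
tcp_pos: [0.5891, -0.3687, 0.1504]
orientation: [0.001, 0.882, 0.471, 0.001]
wrist_force: [-0.7, 0.0, 0.5]
opening: 0.0879
finger_force: 0.0
```

```bash
cat > cmp.py <<'E'
from h import *
import sys
np.set_printoptions(precision=4,suppress=True)
t=manip.read_state();print(t['time_s'],t['tcp_pos'],t['orientation']);snap('wrist',sys.argv[1])
for f in ('w5',sys.argv[1]):
    s=load(f)['im'].astype(int)
    for v in (165,190,215,235):
        r=s[v,220:420]; m=np.where(r[:,0]>1.5*r[:,2]+8)[0]+220
        g=np.split(m,np.where(np.diff(m)>1)[0]+1); print(f,v,[(int(x[0]),int(x[-1])) for x in g if len(x)>2])
    print([int(100+np.argmax(s[100:260,u,0]>1.5*s[100:260,u,2]+8)) for u in (305,310,315,320,325,335,345,352,358)])
E
python3 cmp.py w22
```

```text
29.1167 [ 0.5891 -0.3687  0.1504] [0.0014 0.8819 0.4715 0.0011]
w5 165 [(303, 361)]
w5 190 [(302, 359)]
w5 215 [(302, 358)]
w5 235 [(302, 356)]
[150, 148, 147, 146, 146, 124, 119, 120, 120]
w22 165 [(315, 359)]
w22 190 [(314, 357)]
w22 215 [(314, 355)]
w22 235 [(313, 353)]
[100, 100, 154, 148, 147, 120, 118, 118, 120]
```

>>> {"api": "pendant", "payload": {
  "increments": [
    {"trans": [0,0.006,0]},
    {},
    {},
    {},
    {},
    {},
    {}
  ],
  "aperture": 0.05,
  "grip_n": 8
}}

```text
time_s: 29.75
tcp_pos: [0.5931, -0.3713, 0.1483]
orientation: [-0.0, 0.882, 0.471, -0.0]
wrist_force: [-0.4, 0.1, -0.5]
opening: 0.0505
finger_force: 0.0
```

>>> {"api": "pendant", "payload": {
  "increments": [
    {"trans": [0,0,0.035]},
    {"trans": [0,0,0.035]},
    {"trans": [0,0,0.0165]},
    {},
    {}
  ]
}}

```text
time_s: 30.17
tcp_pos: [0.5928, -0.3714, 0.0618]
orientation: [-0.0, 0.882, 0.471, -0.001]
wrist_force: [0.2, -0.8, 0.3]
opening: 0.0498
finger_force: 0.0
```

>>> {"api": "pendant", "payload": {
  "increments": [
    {"trans": [0,-0.003,0]},
    {"trans": [0,-0.003,0]},
    {"trans": [0,-0.003,0]},
    {}
  ]
}}

```text
time_s: 30.5
tcp_pos: [0.5856, -0.3663, 0.0632]
orientation: [0.0, 0.882, 0.471, 0.001]
wrist_force: [1.0, 0.2, -0.3]
opening: 0.0501
finger_force: 0.0
```

>>> {"api": "pendant", "payload": {
  "increments": [
    {"trans": [0,-0.003,0]},
    {"trans": [0,-0.002,0]},
    {}
  ]
}}

```text
time_s: 30.75
tcp_pos: [0.5813, -0.3632, 0.0622]
orientation: [-0.0, 0.882, 0.471, 0.0]
wrist_force: [-0.1, 0.7, 0.1]
opening: 0.0498
finger_force: 0.0
```

```bash
python3 cmp.py w23 | grep w23
```

```text
w23 165 [(343, 393)]
w23 190 [(322, 391)]
w23 215 [(321, 388)]
w23 235 [(320, 386)]
```

```bash
cat > e.py <<'E'
from h import *
import sys
xs=np.array([.832,-.555,0])
for f in sys.argv[1:]:
    c=load(f);s=c['im'].astype(int);r=s[235,220:420];m=np.where(r[:,0]>1.5*r[:,2]+8)[0]+220
    print(f,'grip L (z.094) %.4f'%(plane(c,m[0]-.5,235,.094)@xs),'head R (z.05) %.4f'%(plane(c,m[-1]+.5,235,.05)@xs))
E
```

>>> {"api": "pendant", "payload": {
  "increments": [
    {"trans": [0,-0.003,0]},
    {},
    {}
  ]
}}

```text
time_s: 31.05
tcp_pos: [0.5789, -0.3617, 0.0618]
orientation: [-0.0, 0.882, 0.471, -0.0]
wrist_force: [-0.3, -0.4, 0.5]
opening: 0.0497
finger_force: 0.0
```

>>> {"api": "pendant", "payload": {
  "increments": [
    {"trans": [0,-0.003,0]},
    {},
    {}
  ]
}}

```text
time_s: 31.3
tcp_pos: [0.5764, -0.3601, 0.0619]
orientation: [-0.0, 0.882, 0.471, 0.0]
wrist_force: [-0.1, 0.3, -0.3]
opening: 0.0499
finger_force: 0.0
```

```bash
python3 cmp.py w24 >/dev/null; python3 e.py w5 w8 w22 w23 w24
```

```text
w5 grip L (z.094) 0.6799 head R (z.05) 0.7316
w8 grip L (z.094) 0.6803 head R (z.05) 0.7324
w22 grip L (z.094) 0.6902 head R (z.05) 0.7302
w23 grip L (z.094) 0.6860 head R (z.05) 0.7324
w24 grip L (z.094) 0.6808 head R (z.05) 0.7321
```

>>> {"api": "pendant", "payload": {
  "increments": [
    {"trans": [0,-0.002,0]},
    {},
    {}
  ]
}}

```text
time_s: 31.6
tcp_pos: [0.5747, -0.359, 0.0619]
orientation: [-0.0, 0.882, 0.471, -0.0]
wrist_force: [0.1, 0.1, -0.5]
opening: 0.0498
finger_force: 0.0
```

>>> {"api": "pendant", "payload": {
  "increments": [
    {"trans": [0,0.004,0]},
    {"trans": [0,0.004,0]},
    {"trans": [0,0.004,0]},
    {},
    {}
  ],
  "aperture": 0.07,
  "grip_n": 8
}}

```text
time_s: 32.02
tcp_pos: [0.5851, -0.366, 0.0618]
orientation: [0.0, 0.882, 0.471, -0.0]
wrist_force: [0.4, -0.2, 1.0]
opening: 0.0695
finger_force: 0.0
```

>>> {"api": "pendant", "payload": {
  "increments": [
    {"trans": [0,0,-0.02]},
    {"trans": [0,0,-0.035]},
    {"trans": [0,0.005,-0.033]},
    {},
    {}
  ],
  "aperture": 0.088
}}

```text
time_s: 32.43
tcp_pos: [0.59, -0.3696, 0.1521]
orientation: [0.002, 0.882, 0.471, 0.001]
wrist_force: [0.0, 0.9, -1.1]
opening: 0.0877
finger_force: 0.0
```

```bash
python3 cmp.py w25; python3 e.py w25
```

```text
32.4333 [ 0.59   -0.3696  0.1521] [0.0017 0.8819 0.4714 0.0011]
w5 165 [(303, 361)]
w5 190 [(302, 359)]
w5 215 [(302, 358)]
w5 235 [(302, 356)]
[150, 148, 147, 146, 146, 124, 119, 120, 120]
w25 165 [(298, 358)]
w25 190 [(298, 356)]
w25 215 [(298, 354)]
w25 235 [(297, 353)]
[145, 144, 143, 143, 145, 119, 117, 118, 119]
w25 grip L (z.094) 0.6780 head R (z.05) 0.7317
```

>>> {"api": "pendant", "payload": {
  "increments": [
    {"trans": [0,0,-0.035]},
    {"trans": [0,0,-0.035]},
    {"trans": [0,0,-0.035]},
    {},
    {},
    {}
  ]
}}

```text
time_s: 32.98
tcp_pos: [0.5885, -0.3676, 0.253]
orientation: [-0.001, 0.882, 0.472, -0.0]
wrist_force: [0.0, -0.2, 0.2]
opening: 0.0882
finger_force: 0.0
```

```bash
python3 - <<'E'
from h import *
print(manip.sign_off())
E
```

```text
the job is handed in; nothing more can be done
None
```

I handed the job in at about 33 s: the last wrist picture of the sticks put all four within about 2.5 mm of their groove centres, and the rake is back leaning in its stand about 2 mm from where it stood; no verdict came back, and I inferred the sticks' height from those positions rather than measuring it.

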